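# Dock the sample cassette and charge it through the tilted nipple

### The arm

A 6-joint arm with a two-finger parallel gripper is mounted at the origin on the work surface. World frame = base frame: x ahead of the robot, y to its left, z up, the work surface at z = 0. Lengths are in m, angles in rad, forces in N, time in s.
With the tool pointing down it reaches from about 0.2 to 0.875 m from the base axis. Payload 3.4 kg.
Tool frame: the origin (TCP) lies midway between the tips of the shut fingers; the grasp point (between the pads) lies 19 mm behind it (robot.pinch_z is the distance from the TCP to the grasp point, in m); y points along the fingers, z is the direction in which the jaws open and shut, and the axes are right-handed (so a half turn about y gives the same grasp; the last joint's range is limited). The gripper opens to 94 mm and grips with 3 to 60 N. Pads are 16 mm wide; open, the fingers measure 119 mm over their backs; the gripper's body (75 mm by 177 mm) begins 78 mm behind the grasp point.
Start: joints at [-1.457, 0.276, 1.505, -0, 1.361, -0.121], TCP at [0.134, -0.559, 0.205] pointing down, gripper open.
Joint ranges: [-2.89, 2.89], [-0.75, 2.08], [0.22, 2.7], [-1.18, 4.32], [0.11, 2.71], [-2.7, 2.7]. Speed limits (rad/s): [2.57, 2.57, 3.14, 3.14, 3.14, 3.14].

### API

Orientations are given as a unit quaternion [x, y, z, w].
In Python, from plant import robot, cams, workorder gives the robot as it stands.
- The arm moves only by the tool jog_arm, never from a script. Its arguments are lists of equal length, an entry for each row: "delta_pos": the shift along the tool's x, y, z in mm, a list of three; "twist": the turn about the tool's y in degrees; "gripper": the opening, from 0 (shut) to 1 (fully open). A call has 1 to 12 rows; each row is the pose to reach, as a shift and turn from the pose commanded when the call began, along the tool's axes at that moment; what a row does not reach only later rows make up. A row lasts 1/8 s, in which the tool goes at most 62.5 mm and 10.7 degrees, less where a joint would pass 70% of its speed; a pose out of reach is approached as far as the arm can. A call with a gripper value outside its range is refused whole. The fingers move at their own pace and stop on an object; "grip_force" is the grip in N (left out, the last holds). Time passes only in rows, so rows that repeat a pose let the fingers close. It gives the time, the measured TCP pose, the force and the opening at its end, in the units of the state.
- robot.get_obs(): the state, without advancing time (a new reading comes with each control period).
- cams.get_image(name): name is "scene" or "top"; returns (picture, depth): 400x640x3 uint8, blue, green, red; 400x640 float32, m along the optical axis (not along the pixel's ray), 0 where there is no reading.
- cams.camera_info(name): a dict with "fx", "fy", "cx", "cy" (pixels), "R" (3x3) and "t" (3): a world point X has camera coordinates R X + t. Camera axes: x right, y down, z forward; pixel columns grow to the right and rows downward; lengths in m; the calibration is good to about 2 mm. A picture is of the moment at which its call begins. camera_info takes no time and is no camera call.
- workorder.close_job(): hands the job in, once; it reports no verdict.
The state is a dict: "time_s": time; "q": joint angles; "qvel": joint speeds; "effort": joint torques, N m; "tcp_pos": TCP position; "eef_rot": TCP orientation; "contact_force": force on the tool from outside, world axes, zero at the start; "ft_torque": the same for the moment, N m; "opening": finger opening in m.
Only numpy, scipy, OpenCV 4.12 (cv2) and the standard library are available. Lean on these libraries where they do the work, as an engineer would, in place of code of your own. Each camera call takes 0.05 s, during which the arm holds its last target.

### The job

Seat the black sample cassette flat and square in its pocket in the charging dock and let go of it; then take the canister out of its stand and press its coupler squarely onto the dock's tilted nipple until it snaps on. Keep pushing so that the nipple stays pressed more than half of its 8 mm travel into the boss against its spring, and finish like that, still gripping the canister and pushing. Leave the jar of wheat, the dish, the weight, the brush and the scoop where they are.

Things in the scene. Friction and masses are not known exactly. Their poses are not given: they have to be found in the camera images.
- dock: Fixed charging dock: aluminium plate 110 (x) x 230 (y) x 22 high. Origin: centre of its underside; z up. Its -y half has a T-shaped pocket; its +y half a white boss whose tilted face carries the brass nipple, square to that face. The nipple leans 25 degrees from vertical towards the dock's -x; its axis meets the face at (5, 65, 50) in the dock's frame.
- pocket (a point): Centre of the pocket's main rectangle, on its flat floor (14 above the bench, 8 below the plate's top). Axes as the dock's. Pocket: rectangle 63 (x) x 49 (y) plus a slot 23 wide (y) from the middle of its +x side, reaching to x = +43.5. The cassette has 1.5 of play all round and fits one way only.
- cassette: Black sample cassette, 150 g, loose: flat block 60 (x) x 46 (y) x 12 high, with a tongue 20 wide (y) from its +x side to x = +42, and on top an upright grip rib, x -22 to +18, 14 thick (y), z 12 to 40. Origin: centre of the underside of the 60 x 46 block; z up. Seated, its origin lies on point pocket and its axes agree with the pocket's.
- coupler: Hand canister, 300 g, mouth down in the stand. Origin: centre of its open mouth; z up along its axis. Snout 32 across, z 0-36; square collar 56 x 56, z 36-42 (fingertips may bear on it); square body 36 x 36 (sides along x, y), z 42-92: the grip. Bore: 25 wide funnel, narrowing to a 17 wide lip at z 6-10, above it a 25 wide cavity, ceiling at z 30.5. Goes on any way round.
- coupler_seat (a point): Centre of the ceiling of the coupler's cavity, 30.5 above the mouth on its axis; axes as the coupler's. It rests on the nipple's tip when the coupler is fully on.
- stand: Parking block fixed to the bench, 70 x 70 x 38 high with a square hole 38 wide in its top: the snout hangs in it, the collar rests on its top (coupler origin 2 above the stand's). Origin: centre of the underside.
- nipple_tip (a point): Tip of the brass nipple; z points out along its axis. It stands 42 out of the boss face. Stem 13 across; four spring barbs flare out from near the tip, 22 across at 17 below it. Pushing the coupler on folds them (under 10 N); once the tip is 27 deep in the coupler they spring out behind its lip: the snap. The tip meets the cavity ceiling at 30.5. They then keep it on.
- nipple (a joint): How far the whole nipple is pushed into the boss along its axis, m: 0 out, 0.008 at the stop. A preloaded spring pushes it out: about 10 N to start it moving, 0.8 N more per mm, 16 N at the stop.
- wheat_jar: Bystander: glass jar of wheat with wooden lid, 84 across, 130 tall. Origin at the centre of its underside. Leave it alone.
- dish: Bystander: round black sample dish with a window on top, 120 across, 35 tall. Origin at the centre of its underside. Leave it alone.
- check_weight: Bystander: small brass knobbed weight, 34 across, 42 tall. Origin at the centre of its underside. Leave it alone.
- brush: Bystander: hand brush lying on the bench. Leave it alone.
- scoop: Bystander: small flat steel sampling scoop with a wooden handle lying on the bench. Leave it alone.
Not all that is in view belongs to the job. What is shaped like the cassette but yellow is not meant.

How it is judged:
By the outcome, as a careful person would: the job done as asked, in the order asked, and still so for the second after the job is handed in, while the arm keeps its last pose, push and grip.
It also fails if it takes over 54 s, if anything falls off the work surface, if the arm or the gripper's body presses on something with over 40 N, if the wrist force passes 120 N, or if a joint passes its speed limit or range.

## Working session

There is one attempt and no reset: what is moved stays moved. The work goes in short steps, Python scripts to look and compute and a tool call to move; the robot and the scene stay as the last step left them, time stands still between calls to the robot, and variables do not carry over. Pictures are saved under pics/ and viewed, and the job is handed in when it is done.

Besides the shell and the picture viewer there is one more tool, called after "Call:" as name(argument=value, ...) on one line, values as JSON. jog_arm: Moves the arm, as the interface text tells. Its arguments: {"type":"object","properties":{"delta_pos":{"type":"array","items":{"type":"array","items":{"type":"number"}}},"twist":{"type":"array","items":{"type":"number"}},"gripper":{"type":"array","items":{"type":"number"}},"grip_force":{"type":"number"}},"required":["delta_pos","twist","gripper"]}

```bash
ls -la; mkdir -p pics; python3 - <<'E'
from plant import robot,cams,workorder
import cv2,numpy as np
for n in ("scene","top"):
    im,d=cams.get_image(n); cv2.imwrite(f"pics/{n}0.png",im); np.save(f"pics/{n}0.npy",d); print(n,cams.camera_info(n))
print(robot.get_obs(), robot.pinch_z)
E
```

```text
total 12
drwxr-xr-x  3 agent agent 4096 Dec  6 22:06 .
drwxr-xr-x 23 root  root  4096 Dec  6 22:06 ..
drwxr-xr-x  2 agent agent 4096 Dec  6 22:06 pics
scene {'fx': 428.83107372680377, 'fy': 428.83107372680377, 'cx': 325.57731228538285, 'cy': 206.4003448193776, 'R': array([[-0.12136353,  0.99257467,  0.00814951],
       [ 0.65947562,  0.0867658 , -0.74670182],
       [-0.74186441, -0.08524797, -0.665109  ]]), 't': array([ 0.04084248, -0.25470145,  1.51612116])}
top {'fx': 371.12048519432, 'fy': 371.12048519432, 'cx': 312.19541259817856, 'cy': 202.49157696989909, 'R': array([[ 2.38254345e-02, -9.99714715e-01,  1.68424109e-03],
       [-9.96981734e-01, -2.38847537e-02, -7.38711059e-02],
       [ 7.38902593e-02,  8.08535882e-05, -9.97266375e-01]]), 't': array([-0.01829621,  0.51555007,  0.94994298])}
{'time_s': 0.1, 'q': array([-1.45701690e+00,  2.76491008e-01,  1.50599837e+00, -8.86998751e-07,
        1.36070286e+00, -1.20947183e-01]), 'qvel': array([-1.55109208e-05, -1.15670978e-03, -2.62143359e-03,  9.77527683e-04,
        1.22302679e-04,  2.76125256e-05]), 'effort': array([ 1.44967777e-03, -4.05454767e+01, -2.37779617e+01,  7.02855689e-02,
        2.98755651e-02, -5.04598722e-05]), 'tcp_pos': array([ 0.13369724, -0.55871418,  0.20471774]), 'eef_rot': array([-0.08279632,  0.70280778, -0.70167671,  0.08279976]), 'contact_force': array([-0.00399598, -0.16576888,  0.5602489 ]), 'ft_torque': array([-0.0390237 ,  0.04836365, -0.04924176]), 'opening': 0.09391252286077566} 0.0188
```

View pics/scene0.png

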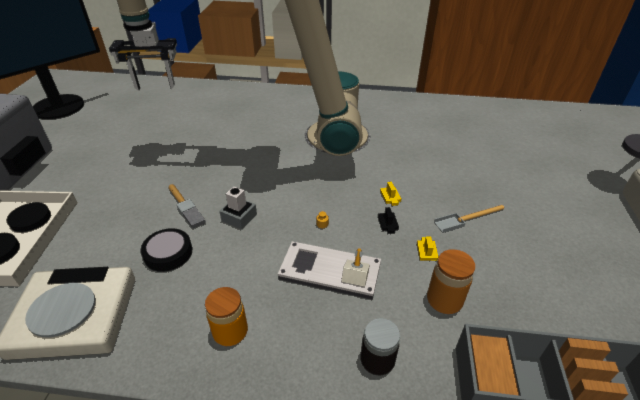

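View pics/top0.png

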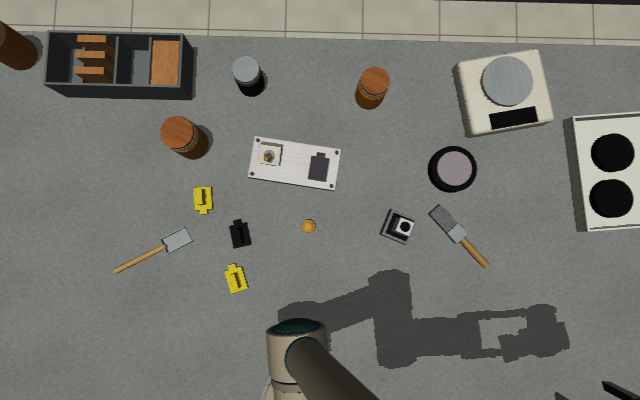

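```bash
python3 - <<'E'
import cv2,numpy as np
a=cv2.imread("pics/top0.png"); b=cv2.imread("pics/scene0.png")
cv2.imwrite("pics/c1.png",cv2.resize(a[125:300,150:350],None,fx=4,fy=4,interpolation=cv2.INTER_CUBIC)[:600])
c=np.vstack([cv2.resize(b[170:300,270:450],(720,520),interpolation=cv2.INTER_CUBIC)]);cv2.imwrite("pics/c2.png",c)
c=np.hstack([cv2.resize(a[125:205,240:350],(440,320),interpolation=cv2.INTER_CUBIC),cv2.resize(a[195:255,370:430],(320,320),interpolation=cv2.INTER_CUBIC)]);cv2.imwrite("pics/c3.png",c)
E
```

```text
(no output)
```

View pics/c1.png

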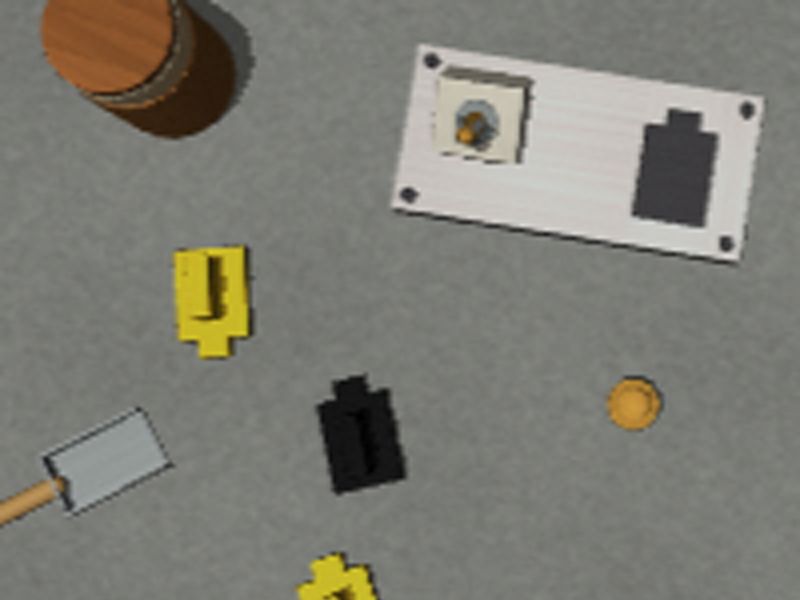

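View pics/c2.png

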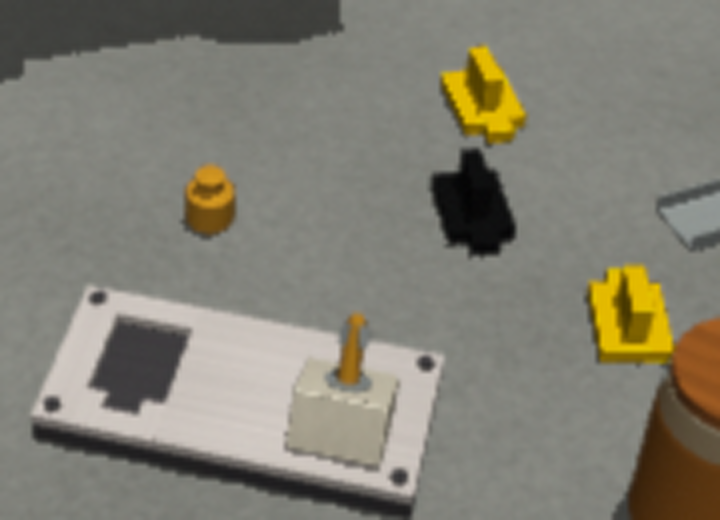

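View pics/c3.png

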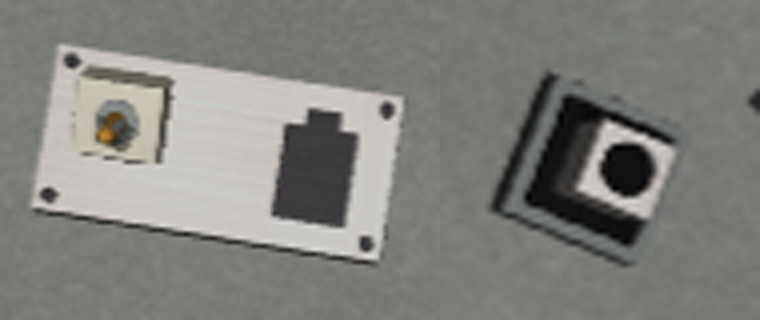

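```bash
cat > h.py <<'E'
import numpy as np,cv2
from plant import robot,cams,workorder
def world(n,d,mask=None):
    c=cams.camera_info(n);v,u=np.mgrid[0:400,0:640].astype(float)
    P=np.stack([(u-c['cx'])/c['fx']*d,(v-c['cy'])/c['fy']*d,d],-1)
    return (P-c['t'])@c['R']
def ray(n,uv,z):
    c=cams.camera_info(n);uv=np.atleast_2d(uv).astype(float)
    D=np.c_[(uv[:,0]-c['cx'])/c['fx'],(uv[:,1]-c['cy'])/c['fy'],np.ones(len(uv))]@c['R']
    o=-c['R'].T@c['t'];z=np.broadcast_to(z,len(uv))
    return o+D*((z-o[2])/D[:,2])[:,None]
def proj(n,X):
    c=cams.camera_info(n);p=np.atleast_2d(X)@c['R'].T+c['t']
    return np.c_[p[:,0]/p[:,2]*c['fx']+c['cx'],p[:,1]/p[:,2]*c['fy']+c['cy']]
E
python3 - <<'E'
from h import *
from scipy.spatial.transform import Rotation as R
o=robot.get_obs();print(np.round(R.from_quat(o['eef_rot']).as_matrix(),3))
for n in("top","scene"):
    im=cv2.imread(f"pics/{n}0.png");d=np.load(f"pics/{n}0.npy");W=world(n,d);g=im.astype(int)
    def at(u,v):return np.round(W[v,u],4)
    if n=="top":
        print("bench",at(360,200),at(280,250),at(200,320))
        for nm,(u0,u1,v0,v1) in dict(dock=(240,350,130,195),cas=(225,256,215,252),cup=(375,420,205,245),jar=(155,215,110,165),weight=(298,320,215,240),brush=(425,495,200,270),scoop=(110,195,225,275),dish=(425,480,140,195),y1=(190,216,184,216),y2=(222,250,262,296)).items():
            w=W[v0:v1,u0:u1].reshape(-1,3);h=w[w[:,2]>.006]
            print(nm,len(h),np.round(h.min(0),3),np.round(h.max(0),3))
    w=W.reshape(-1,3)
    s=w[(abs(w[:,0]-.47)<.03)&(abs(w[:,1]-.19)<.05)] 
    # dock plate top
    m=(abs(W[...,2]-.022)<.003)&(g.min(2)>140)
    m=cv2.morphologyEx(m.astype(np.uint8),cv2.MORPH_CLOSE,np.ones((3,3)))
    k,l,st,ce=cv2.connectedComponentsWithStats(m);i=1+np.argmax(st[1:,4]);ys,xs=np.nonzero(l==i)
    X=ray(n,np.c_[xs,ys],.022)[:,:2]
    r=cv2.minAreaRect((X*1000).astype(np.float32));print(n,"plate rect",r)
E
```

```text
[[-0.973 -0.     0.233]
 [-0.233  0.002 -0.973]
 [-0.    -1.    -0.002]]
bench [ 0.5268 -0.1329  0.002 ] [0.3897 0.0757 0.0021] [0.2042 0.2781 0.0011]
dock 3714 [ 0.444 -0.076  0.006] [0.688 0.164 0.985]
cas 450 [ 0.393 -0.006  0.008] [0.468 0.21  0.985]
cup 839 [ 0.413 -0.272  0.006] [ 0.503 -0.006  0.985]
jar 1493 [ 0.444 -0.006  0.006] [0.704 0.382 0.985]
weight 135 [ 0.439 -0.012  0.006] [0.47  0.02  0.985]
brush 966 [ 0.356 -0.466  0.006] [ 0.523 -0.006  0.985]
scoop 420 [ 0.321 -0.006  0.006] [0.444 0.508 0.985]
dish 1799 [ 0.444 -0.429  0.006] [ 0.689 -0.006  0.985]
y1 443 [ 0.444 -0.006  0.006] [0.551 0.307 0.985]
y2 469 [ 0.277 -0.006  0.006] [0.444 0.224 0.985]
top plate rect ((619.4207763671875, 43.39362335205078), (229.90028381347656, 109.90827941894531), 82.3511734008789)
scene plate rect ((622.6383056640625, 45.09233093261719), (229.7555389404297, 109.78142547607422), 82.42984771728516)
```

```bash
cat > fit.py <<'E'
from h import *
from scipy.optimize import minimize
def box(x0,x1,y0,y1,z0,z1):return np.array([[x,y,z] for x in(x0,x1) for y in(y0,y1) for z in(z0,z1)])/1000.
CAS=[box(-30,30,-23,23,0,12),box(30,42,-10,10,0,12),box(-22,18,-7,7,12,40)]
def sil(n,parts,p,roi,z0,S=4):
    u0,u1,v0,v1=roi;m=np.zeros(((v1-v0)*S,(u1-u0)*S),np.uint8)
    c,s=np.cos(p[2]),np.sin(p[2]);Rz=np.array([[c,-s,0],[s,c,0],[0,0,1]])
    for b in parts:
        q=proj(n,b@Rz.T+[p[0],p[1],z0]);q=(q-[u0,v0]+.5)*S-.5
        h=cv2.convexHull(q.astype(np.float32))
        cv2.fillConvexPoly(m,np.round(h*16).astype(np.int32),255,shift=4)
    return cv2.resize(m,(u1-u0,v1-v0),interpolation=cv2.INTER_AREA)/255.
def fit(n,parts,p0,mask,roi,z0):
    u0,u1,v0,v1=roi;M=mask[v0:v1,u0:u1].astype(float)
    f=lambda q:np.abs(sil(n,parts,[q[0]/1e3,q[1]/1e3,q[2]/100],roi,z0)-M).sum()
    x0=np.array([p0[0]*1e3,p0[1]*1e3,p0[2]*100]);best=None
    for k in range(4):
        r=minimize(f,x0,method="Nelder-Mead",options=dict(initial_simplex=np.vstack([x0]+[x0+(8/(k+1))*e*(-1)**k for e in np.eye(3)]),xatol=.02,fatol=.01))
        x0=r.x
    return np.array([r.x[0],r.x[1],np.degrees(r.x[2]/100)]),r.fun,M.sum()
E
cat > m1.py <<'E'
from fit import *
for n in("top","scene"):
    im=cv2.imread(f"pics/{n}0.png");g=im.astype(int)
    roi=(222,258,212,254) if n=="top" else (372,405,203,236)
    mask=(g.max(2)<60)
    print(n,"cas",*fit(n,CAS,(.435,.178,.1),mask,roi,0))
    T=[box(-31.5,31.5,-24.5,24.5,8,8),box(31.5,43.5,-11.5,11.5,8,8)]
    roi=(304,334,148,186) if n=="top" else (288,322,244,276)
    for th in(100,):
      mask=(g.max(2)<th)
      for z in(.014,.010): print(n,"pocket",z,*fit(n,T,(.61,-.02,-.13),mask,roi,z))
    # dock whole outline
    roi=(235,360,125,200) if n=="top" else (265,390,235,305)
    m=((g.min(2)>125)).astype(np.uint8)
    D=[box(-55,55,-115,115,22,22)]
    k,l,st,ce=cv2.connectedComponentsWithStats(m);i=l[150,300] if n=="top" else l[265,330]
    mm=(l==i).astype(np.uint8)
    cs,_=cv2.findContours(mm,cv2.RETR_EXTERNAL,cv2.CHAIN_APPROX_NONE);f=np.zeros_like(mm);cv2.drawContours(f,cs,-1,1,-1)
    print(n,"dock",*fit(n,D,(.62,.044,-.13),f,roi,0))
    print(np.round(proj(n,[[.42,-.21,0],[.42,-.21,.04]]),0))
E
python3 m1.py
```

```text
top cas [426.82672262 182.27319158  14.30352498] 27.29019607843137 455.0
top pocket 0.014 [605.63295436 -19.46308228  -7.07974145] 46.972549019607854 461.0
top pocket 0.01 [606.31176259 -19.36168814  -7.69307688] 43.98039215686275 461.0
top dock [619.86654621  44.77911876  -7.59635279] 99.34901960784313 3741.0
[[388. 241.]
 [392. 241.]]Traceback (most recent call last):
  File "m1.py", line 6, in <module>
    print(n,"cas",*fit(n,CAS,(.435,.178,.1),mask,roi,0))
                   ~~~^^^^^^^^^^^^^^^^^^^^^^^^^^^^^^^^^
  File "fit.py", line 18, in fit
    r=minimize(f,x0,method="Nelder-Mead",options=dict(initial_simplex=np.vstack([x0]+[x0+(8/(k+1))*e*(-1)**k for e in np.eye(3)]),xatol=.02,fatol=.01))
    res = _minimize_neldermead(fun, x0, args, callback, bounds=bounds,
                               **options)
    fxcc = func(xcc)
    fx = function(np.copy(x), *(wrapper_args + args))
  File "fit.py", line 15, in <lambda>
    f=lambda q:np.abs(sil(n,parts,[q[0]/1e3,q[1]/1e3,q[2]/100],roi,z0)-M).sum()
                      ~~~^^^^^^^^^^^^^^^^^^^^^^^^^^^^^^^^^^^^^^^^^^^^^
  File "fit.py", line 9, in sil
    q=proj(n,b@Rz.T+[p[0],p[1],z0]);q=(q-[u0,v0]+.5)*S-.5
  File "h.py", line 13, in proj
    c=cams.camera_info(n);p=np.atleast_2d(X)@c['R'].T+c['t']
ValueError: time passes only in moves, steps and waits
```

```bash
python3 - <<'E'
import re
s=open('h.py').read()
s=s.replace("def world","import json,os\n_I={n:cams.camera_info(n) for n in('top','scene')}\ndef world",1).replace("c=cams.camera_info(n)","c=_I[n]")
open('h.py','w').write(s)
E
cat > m1.py <<'E'
from fit import *
for n in("top","scene"):
    im=cv2.imread(f"pics/{n}0.png");g=im.astype(float).mean(2)
    roi=(222,258,212,254) if n=="top" else (372,405,203,236)
    soft=lambda fg,bg:np.clip((bg-g)/(bg-fg),0,1)
    a=g[roi[2]:roi[3],roi[0]:roi[1]];print("cas levels",np.percentile(a,[2,10,30,70,90]))
    print(n,"cas",*fit(n,CAS,(.435,.178,.1),soft(25,np.percentile(a,75)),roi,0))
    roi=(304,334,148,186) if n=="top" else (288,322,244,276)
    a=g[roi[2]:roi[3],roi[0]:roi[1]];print("poc levels",np.percentile(a,[2,10,20,30,40,60,70,90]))
    for z in(.014,.022):
        T=[box(-31.5,31.5,-24.5,24.5,0,0),box(31.5,43.5,-11.5,11.5,0,0)]
        print(n,"pocket",z,*fit(n,T,(.61,-.02,-.13),soft(58,np.percentile(a,75)),roi,z))
E
python3 m1.py
```

```text
cas levels [  7.07333333  19.66666667  58.3        121.         124.        ]
top cas [426.84319742 181.64060627  14.18892022] 29.890804597701177 490.8103448275862
poc levels [ 59.33333333  60.66666667  61.66666667  62.66666667  90.4
 196.         197.33333333 199.66666667]
top pocket 0.014 [607.0492613  -19.96871326  -7.60482851] 35.67857142857142 481.2928571428572
top pocket 0.022 [605.48836345 -19.81150636  -7.62563229] 40.77521008403361 481.2928571428572
cas levels [  7.          12.6         34.13333333 128.33333333 130.73333333]
scene cas [430.94728188 182.89757958  13.28138906] 42.72782805429864 404.4807692307692
poc levels [ 61.          62.          63.          75.4        132.33333333
 193.33333333 195.66666667 198.        ]
scene pocket 0.014 [602.06899049 -19.69558438  -7.3898057 ] 73.19744861800143 416.5012048192772
scene pocket 0.022 [608.6241921  -18.38472419  -7.18735038] 79.32492322230098 416.5012048192772
```

```bash
python3 - <<'E'
from fit import *
out=[]
for n,roi,p in(("scene",(285,325,240,280),(.607,-.0195,np.radians(-7.5))),("top",(300,340,147,187),(.607,-.0195,np.radians(-7.5)))):
    im=cv2.imread(f"pics/{n}0.png");u0,u1,v0,v1=roi
    S=10;c=cv2.resize(im[v0:v1,u0:u1],None,fx=S,fy=S,interpolation=cv2.INTER_NEAREST)
    P=np.array([[-31.5,-24.5],[31.5,-24.5],[31.5,-11.5],[43.5,-11.5],[43.5,11.5],[31.5,11.5],[31.5,24.5],[-31.5,24.5]])/1e3
    cc,s=np.cos(p[2]),np.sin(p[2])
    for z,col in((.022,(0,0,255)),(.014,(0,255,0))):
        X=np.c_[P@np.array([[cc,s],[-s,cc]])+p[:2],np.full(8,z)]
        q=(proj(n,X)-[u0,v0]+.5)*S
        cv2.polylines(c,[q.astype(np.int32)],True,col,1)
        from numpy import abs
    out.append(c)
cv2.imwrite("pics/p1.png",np.hstack(out))
E
```

```text
(no output)
```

View pics/p1.png

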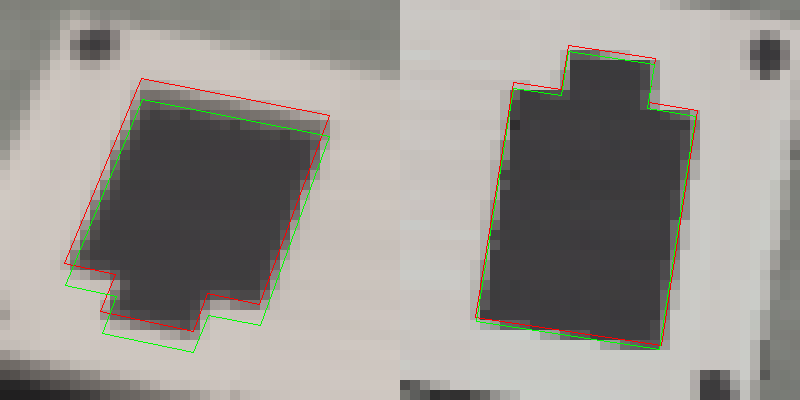

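```bash
cat > m2.py <<'E'
from fit import *
import fit as F
T=[box(-31.5,31.5,-24.5,24.5,0,0),box(31.5,43.5,-11.5,11.5,0,0)]
s0=F.sil
F.sil=lambda n,parts,p,roi,z0:np.minimum(s0(n,parts,p,roi,.014),s0(n,parts,p,roi,.022)) if z0<0 else s0(n,parts,p,roi,z0)
for n in("top","scene"):
    g=cv2.imread(f"pics/{n}0.png").astype(float).mean(2)
    roi=(304,334,148,186) if n=="top" else (288,322,244,276)
    M=np.clip((194-g)/(194-61),0,1)
    print(n,"pocket",*F.fit(n,T,(.61,-.02,-.13),M,roi,-1))
    D=[box(-55,55,-115,115,22,22)]
    roi=(235,360,125,200) if n=="top" else (265,390,235,305)
    m=((cv2.imread(f"pics/{n}0.png").min(2)>150)).astype(np.uint8)
    d=np.load(f"pics/{n}0.npy");m&=(abs(world(n,d)[...,2]-.022)<.02).astype(np.uint8)
    cs,_=cv2.findContours(m,cv2.RETR_EXTERNAL,cv2.CHAIN_APPROX_NONE)
    f=np.zeros_like(m);cv2.drawContours(f,[max(cs,key=cv2.contourArea)],-1,1,-1)
    print(n,"dock",*F.fit(n,D,(.62,.044,-.13),f,roi,0))
    # nipple tip: high points
    W=world(n,d);w=W.reshape(-1,3);s=(abs(w[:,0]-.62)<.06)&(abs(w[:,1]-.11)<.05)&(w[:,2]>.045)&(w[:,2]<.12)
    q=w[s];t=q[q[:,2]>.08];print("nip",len(t),np.round(t,4)[:8],q[:,2].max())
E
python3 m2.py
```

```text
top pocket [606.4951535  -19.94887706  -7.58061069] 26.06999852572608 484.5739348370928
top dock [ 917.58024691  -61.48148148 -114.51374994] 0.0 0.0
nip 32 [[0.6257 0.1155 0.0819]
 [0.6243 0.1122 0.0887]
 [0.6256 0.1105 0.0829]
 [0.6227 0.1152 0.084 ]
 [0.6221 0.1122 0.0877]
 [0.6222 0.1098 0.0872]
 [0.623  0.1078 0.0837]
 [0.6229 0.1053 0.0844]] 0.0909302070519345
scene pocket [606.98567412 -19.40903563  -7.39809818] 63.72463511720478 420.19799498746863
scene dock [622.45191856  44.79411777  -7.64851839] 749.3294117647058 2647.0
nip 36 [[0.6189 0.109  0.0898]
 [0.6146 0.1113 0.0855]
 [0.62   0.107  0.0873]
 [0.621  0.1092 0.0887]
 [0.6194 0.1115 0.0873]
 [0.6181 0.1138 0.0862]
 [0.6202 0.1048 0.0839]
 [0.6214 0.1072 0.0855]] 0.08978329499589333
```

```bash
cat > d.py <<'E'
import sys
from h import *
from scipy.spatial.transform import Rotation as R
# args: x y z mm target tcp, jawangle deg
def delta(x,y,z,jaw=None):
    o=robot.get_obs();M=R.from_quat(o['eef_rot']).as_matrix();p=o['tcp_pos']*1e3
    print("t",o['time_s'],"tcp",np.round(p,1),"F",np.round(o['contact_force'],1),"op",np.round(o['opening']*1e3,1))
    a=np.degrees(np.arctan2(M[1,2],M[0,2]));print("jaw angle",round(a,2),"tool y",np.round(M[:,1],4))
    print("delta tool xyz",np.round(M.T@(np.array([x,y,z])-p),1),end=" ")
    if jaw is not None: print("twist",round(-((jaw-a+90)%180-90),2))
delta(*map(float,sys.argv[1:]))
E
python3 d.py 427 181.7 120 103.9
```

```text
t 0.1 tcp [ 133.7 -558.7  204.7] F [-0.  -0.2  0.6] op 93.9
jaw angle -76.55 tool y [-2.0e-04  1.6e-03 -1.0e+00]
delta tool xyz [-457.4   85.8 -651.8] twist -0.45
```

Call:
jog_arm(delta_pos=[[-36, 0, -51], [-72, 0, -102], [-108, 0, -153], [-144, 0, -204], [-180, 0, -255], [-216, 10, -306], [-252, 20, -357], [-288, 40, -408], [-324, 55, -459], [-360, 70, -510], [-396, 86, -561], [-430, 86, -612]], twist=[0, 0, 0, 0, 0, 0, 0, 0, 0, 0, 0, 0], gripper=[0.6, 0.6, 0.6, 0.6, 0.6, 0.6, 0.6, 0.6, 0.6, 0.6, 0.6, 0.6], grip_force=20)

```text
time_s: 1.6
tcp_pos: [0.4061, 0.1301, 0.1186]
eef_rot: [0.084, -0.702, 0.702, -0.082]
contact_force: [1.4, -0.7, 1.4]
opening: 0.0563
```

```bash
python3 d.py 427 181.7 80 103.9
```

```text
t 1.6 tcp [406.1 130.1 118.6] F [ 1.4 -0.7  1.4] op 56.3
jaw angle -76.51 tool y [-1.9e-03 -9.0e-04 -1.0e+00]
delta tool xyz [-32.5  38.5 -45.3] twist -0.41
```

Call:
jog_arm(delta_pos=[[-27.4, 15, -39.8], [-27.4, 40, -39.8], [-27.4, 40, -39.8], [-27.4, 40, -39.8]], twist=[0, -0.4, -0.4, -0.4], gripper=[0.6, 0.6, 0.6, 0.6])

```text
time_s: 2.1
tcp_pos: [0.4241, 0.1729, 0.0801]
eef_rot: [0.085, -0.702, 0.702, -0.085]
contact_force: [-0.2, -0.6, 0.2]
opening: 0.0564
```

```bash
python3 d.py 427 181.7 16 103.9;python3 - <<'E'
from h import *
im,d=cams.get_image("top");cv2.imwrite("pics/t1.png",cv2.resize(im[180:290,180:300],None,fx=5,fy=5,interpolation=cv2.INTER_CUBIC))
im,d=cams.get_image("scene");cv2.imwrite("pics/s1.png",cv2.resize(im[140:260,330:450],None,fx=5,fy=5,interpolation=cv2.INTER_CUBIC))
E
```

```text
t 2.1 tcp [424.1 172.9  80.1] F [-0.2 -0.6  0.2] op 56.4
jaw angle -76.19 tool y [ 1.e-04 -1.e-04 -1.e+00]
delta tool xyz [-4.9 64.1 -7.8] twist -0.09
```

View pics/s1.png

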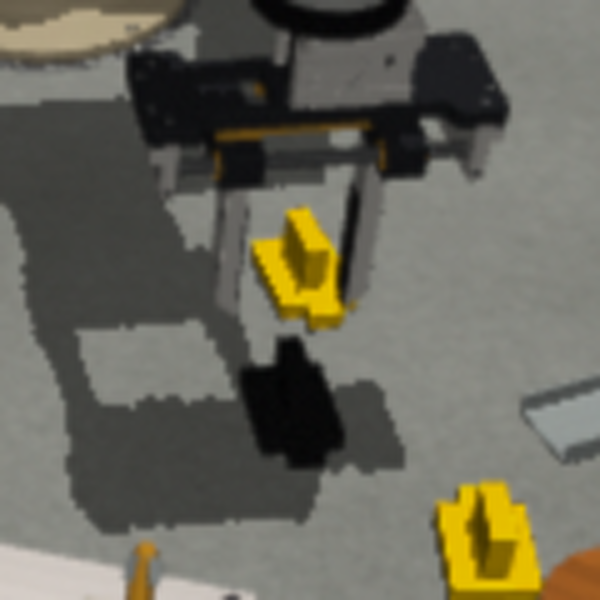

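Call:
jog_arm(delta_pos=[[-4.9, 20, -7.8], [-4.9, 40, -7.8], [-4.9, 55, -7.8], [-4.9, 64, -7.8], [-4.9, 64, -7.8]], twist=[0, 0, 0, 0, 0], gripper=[0.6, 0.6, 0.6, 0.6, 0.6])

```text
time_s: 2.82
tcp_pos: [0.427, 0.1816, 0.0158]
eef_rot: [0.085, -0.702, 0.702, -0.085]
contact_force: [-0.3, 0.5, -0.4]
opening: 0.0564
```

```bash
python3 d.py 427 181.7 16 103.9
```

```text
t 2.825 tcp [427.  181.6  15.8] F [-0.3  0.5 -0.4] op 56.4
jaw angle -76.19 tool y [-1.e-04 -1.e-04 -1.e+00]
delta tool xyz [-0.  -0.2 -0.1] twist -0.09
```

Now closing.

Call:
jog_arm(delta_pos=[[0, 0, 0], [0, 0, 0], [0, 0, 0], [0, 0, 0], [0, 0, 0], [0, 0, 0]], twist=[0, 0, 0, 0, 0, 0], gripper=[0.1, 0.1, 0.1, 0.1, 0.1, 0.1], grip_force=25)

```text
time_s: 3.58
tcp_pos: [0.427, 0.1821, 0.0158]
eef_rot: [-0.085, 0.702, -0.702, 0.085]
contact_force: [-0.4, 0.9, 1.8]
opening: 0.0138
```

```bash
python3 d.py 606.7 -19.8 110 82.5
```

```text
t 3.575 tcp [427.  182.1  15.8] F [-0.4  0.9  1.8] op 13.8
jaw angle -76.15 tool y [ 0.e+00  1.e-04 -1.e+00]
delta tool xyz [-126.2  -94.2  239. ] twist 21.35
```

Call:
jog_arm(delta_pos=[[0, -25, 0], [0, -60, 0], [-20, -85, 40], [-43, -85, 82], [-65, -85, 124], [-86, -85, 164], [-107, -85, 204], [-126, -85, 237], [-126, -70, 237], [-126, -70, 237]], twist=[0, 0, 5, 9, 13, 17, 20, 21.3, 21.3, 21.3], gripper=[0.1, 0.1, 0.1, 0.1, 0.1, 0.1, 0.1, 0.1, 0.1, 0.1])

```text
time_s: 4.82
tcp_pos: [0.6035, -0.0174, 0.0835]
eef_rot: [0.044, 0.706, -0.705, -0.048]
contact_force: [-1.7, 0.3, -1.2]
opening: 0.0137
```

```bash
python3 d.py 606.7 -19.8 60 82.5;python3 - <<'E'
from h import *
im,d=cams.get_image("top");cv2.imwrite("pics/t2.png",im);cv2.imwrite("pics/t2c.png",cv2.resize(im[110:230,240:380],None,fx=5,fy=5,interpolation=cv2.INTER_CUBIC))
im,d=cams.get_image("scene");cv2.imwrite("pics/s2.png",im);cv2.imwrite("pics/s2c.png",cv2.resize(im[170:300,250:390],None,fx=4.5,fy=4.5,interpolation=cv2.INTER_CUBIC))
E
```

```text
t 4.825 tcp [603.5 -17.4  83.5] F [-1.7  0.3 -1.2] op 13.7
jaw angle -97.46 tool y [-0.0058  0.0011 -1.    ]
delta tool xyz [-3.6 23.5  2. ] twist 0.04
```

View pics/t2c.png

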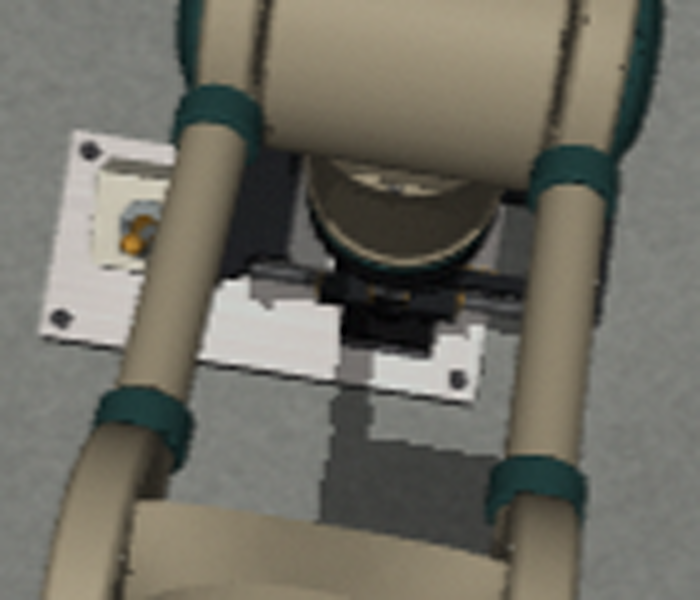

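View pics/s2c.png

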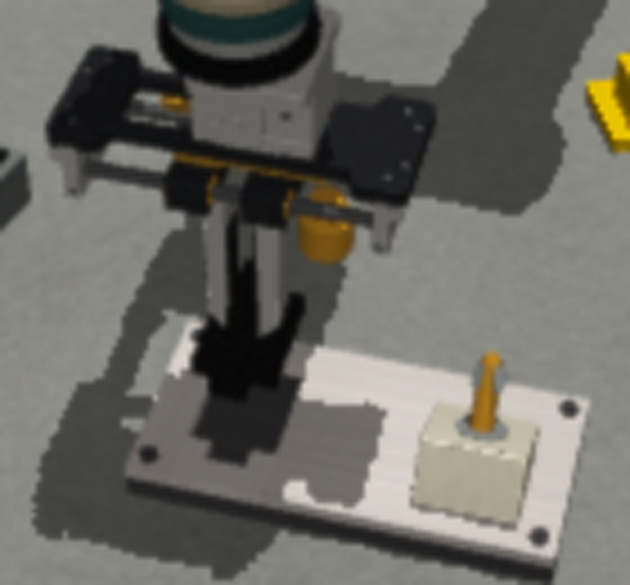

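Call:
jog_arm(delta_pos=[[-3.6, 15, 2], [-3.6, 33.5, 2], [-3.6, 33.5, 2], [-3.6, 33.5, 2]], twist=[0, 0, 0, 0], gripper=[0.1, 0.1, 0.1, 0.1])

```text
time_s: 5.42
tcp_pos: [0.6096, -0.0202, 0.0525]
eef_rot: [-0.046, -0.706, 0.706, 0.046]
contact_force: [0.8, 0.1, -1.2]
opening: 0.0138
```

```bash
python3 d.py 606.7 -19.8 50 82.5;python3 - <<'E'
from fit import *
im,d=cams.get_image("scene");cv2.imwrite("pics/s3.png",im)
def ov(im,n,p,z0,roi,S):
    u0,u1,v0,v1=roi;c=cv2.resize(im[v0:v1,u0:u1],None,fx=S,fy=S,interpolation=cv2.INTER_NEAREST)
    cc,s=np.cos(p[2]),np.sin(p[2]);Rz=np.array([[cc,-s,0],[s,cc,0],[0,0,1]])
    for b in CAS:
        q=(proj(n,b@Rz.T+[p[0],p[1],z0])-[u0,v0]+.5)*S
        for i in range(8):
            for j in range(i):
                if bin(i^j).count('1')==1: cv2.line(c,tuple(map(int,q[i])),tuple(map(int,q[j])),(0,255,255),1)
    return np.clip(c.astype(int)*1.0,0,255).astype(np.uint8)
im0=cv2.imread("pics/scene0.png");it=cv2.imread("pics/top0.png")
br=lambda x:np.clip(x.astype(int)*2,0,255).astype(np.uint8)
a=ov(br(im0),"scene",(.4289,.1824,np.radians(13.9)),0,(370,410,200,240),10)
b=ov(br(it),"top",(.4289,.1824,np.radians(13.9)),0,(220,260,212,252),10)
cv2.imwrite("pics/ov1.png",np.hstack([a,b]))
E
```

```text
t 5.425 tcp [609.6 -20.2  52.5] F [ 0.8  0.1 -1.2] op 13.8
jaw angle -97.42 tool y [ 5.e-04 -2.e-04 -1.e+00]
delta tool xyz [ 2.9  2.5 -0. ] twist 0.08
```

View pics/ov1.png

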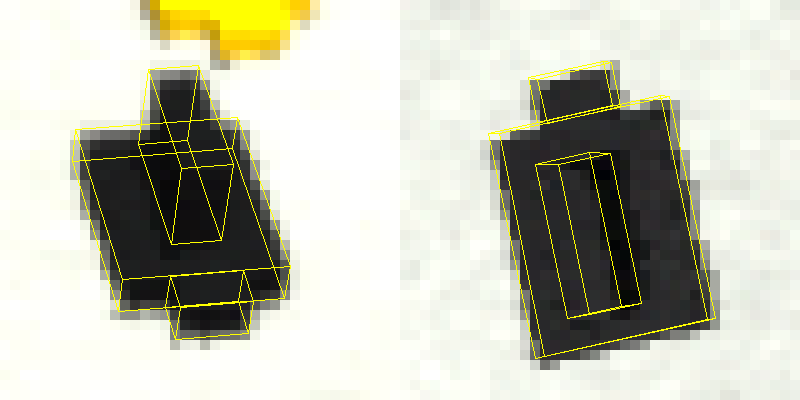

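```bash
cat > m3.py <<'E'
from fit import *
n="scene"
im=cv2.imread("pics/s3.png")
S=8;u0,u1,v0,v1=275,365,215,275
c=cv2.resize(np.clip(im[v0:v1,u0:u1].astype(int)*2,0,255).astype(np.uint8),None,fx=S,fy=S,interpolation=cv2.INTER_NEAREST)
def ov(p,z0,col,parts):
    cc,s=np.cos(p[2]),np.sin(p[2]);Rz=np.array([[cc,-s,0],[s,cc,0],[0,0,1]])
    for b in parts:
        q=(proj(n,b@Rz.T+[p[0],p[1],z0])-[u0,v0]+.5)*S
        for i in range(8):
            for j in range(i):
                if bin(i^j).count('1')==1: cv2.line(c,tuple(map(int,q[i])),tuple(map(int,q[j])),col,1)
ov((.6136,-.0195,np.radians(-7.5)),.0367,(0,255,255),CAS)
T=[box(-31.5,31.5,-24.5,24.5,14,22),box(31.5,43.5,-11.5,11.5,14,22)]
ov((.6080,-.0195,np.radians(-7.5)),0,(0,0,255),T)
cv2.imwrite("pics/ov2.png",c)
E
python3 m3.py
```

```text
(no output)
```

View pics/ov2.png

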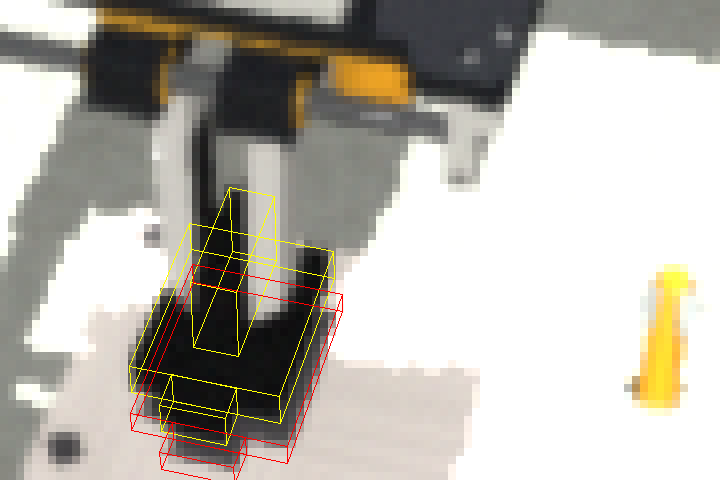

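```bash
cat > m4.py <<'E'
from fit import *
n="scene"
im=cv2.imread("pics/s3.png");g=im.astype(float).mean(2)
print(np.round(g[256:276:1,285:322:2]).astype(int))
M=np.clip((50-g)/(50-12),0,1)
print(fit(n,CAS,(.6136,-.0195,-.131),M,(284,322,256,276),.0367))
E
python3 m4.py
```

```text
[[121 109 109 104  29   7   8   8   9   9   8   8   9   8  16  41 190 203
  205]
 [133 109 108  98  17   9  10  10   8   8   8   8   9   8  25  58 194 201
  203]
 [179 110 108  77  10   9  10   7   9   9   8   9   8   8  28  76 188 200
  201]
 [121 109 107  60   7   9   7   7  10  10   9   8   8  10  31  83 129 192
  191]
 [109 108 106  44   9   9   7   9  10   9   8  10   9  10  32  95 106 119
  120]
 [109 107 106  48   9   9   8   9   8  10   9   8   8  15  36  97 104 104
  105]
 [108 107 107  52  10   8   8   7   8   8   9   9   9  19  40 100 104 104
  106]
 [107 107 108  71  23   8   8   8   9   8   9   9   7  25  46 102 103 103
  104]
 [107 106 107 102  51  11   9   8  10   9   9   9   9  30  59 103 103 103
  103]
 [107 105 107 105  50  13   9  10   9   6  10   8  10  32  82 104 105 104
  104]
 [107 106 107 100  51  14   7  10  10   9  17  16  16  35  96 105 105 106
  105]
 [107 106 107 106  87  28   9   9   8  11  31  31  27  38 100 105 105 105
  106]
 [104 105 107 107 106  60  20  12   9  16  34  35  33  43 101 103 104 105
  106]
 [ 99 107 106 108 107 100  39  26  18  25  38  47  38  59 105 104 105 104
  104]
 [ 93 106 105 108 107  98  40  31  32  32  59  85  62  83 104 106 106 106
  106]
 [ 83 105 106 108 107  91  48  38  33  33  84 105 103 102 103 103 104 106
  107]
 [ 99 105 107 108 108 105  86  63  49  41  98 107 108 106 105 105 104 104
  105]
 [105 104 108 108 108 108 106 104  91  68 103 106 108 106 106 108 106 105
  105]
 [105 104 107 106 108 107 106 107 106 104 107 106 108 106 106 105 107 108
  108]
 [106 104 108 106 108 107 107 107 107 107 107 106 108 106 107 106 107 107
  108]]
(array([612.8973465 , -17.51038107,  -9.23718566]), np.float64(27.166460268317856), np.float64(253.0263157894737))
```

```bash
cat > m4.py <<'E'
from fit import *
import fit as F
n="scene";roi=(284,322,257,276)
im=cv2.imread("pics/s3.png");g=im.astype(float).mean(2)
for th in(20,25,30):
    r=fit(n,CAS,(.6136,-.0195,-.131),(g<th),roi,.0367);print(th,r)
pc=fit(n,CAS,(.6136,-.0195,-.131),(g<24),roi,.0367)[0];pc=[pc[0]/1e3,pc[1]/1e3,np.radians(pc[2])]
s0=F.sil;C=s0(n,CAS,pc,roi,.0367)
T=[box(-31.5,31.5,-24.5,24.5,0,0),box(31.5,43.5,-11.5,11.5,0,0)]
F.sil=lambda n,parts,p,roi,z0:np.maximum(C,np.minimum(s0(n,T,p,roi,.014),s0(n,T,p,roi,.022)))
print("pocket",F.fit(n,T,(.608,-.0195,-.131),np.clip((105-g)/(105-34),0,1),roi,0))
F.sil=lambda n,parts,p,roi,z0:np.maximum(C,np.minimum(s0(n,T,[p[0],p[1],-.131],roi,.014),s0(n,T,[p[0],p[1],-.131],roi,.022)))
print("pocket yawfix",F.fit(n,T,(.608,-.0195,-.131),np.clip((105-g)/(105-34),0,1),roi,0))
E
python3 m4.py
```

```text
20 (array([610.3948622 , -19.51808915,  -8.30468026]), np.float64(18.011764705882353), np.float64(199.0))
25 (array([611.29146695, -19.41044305,  -7.88846218]), np.float64(15.505882352941176), np.float64(205.0))
30 (array([612.33223217, -18.29991951,  -9.14434501]), np.float64(14.145098039215686), np.float64(220.0))
pocket (array([608.18332129, -19.29721955,  -7.26337799]), np.float64(15.02971554819111), np.float64(307.61971830985914))
pocket yawfix (array([608.31307272, -19.22019615,  -1.93497783]), np.float64(15.299972383319524), np.float64(307.61971830985914))
```

Call:
jog_arm(delta_pos=[[2.9, 0, 0.2], [2.9, 8, 0.2], [2.9, 14, 0.2], [2.9, 14, 0.2], [2.9, 14, 0.2]], twist=[0, 0, 0, 0, 0], gripper=[0.1, 0.1, 0.1, 0.1, 0.1])

```text
time_s: 6.1
tcp_pos: [0.6063, -0.0203, 0.038]
eef_rot: [-0.046, -0.706, 0.706, 0.046]
contact_force: [0.3, 0.3, -1.8]
opening: 0.0139
```

```bash
python3 d.py 606.7 -20 29.8 82.5;python3 - <<'E'
from fit import *
im,d=cams.get_image("scene");cv2.imwrite("pics/s4.png",im)
cv2.imwrite("pics/s4c.png",cv2.resize(np.clip(im[225:290,270:340].astype(int)*2,0,255).astype(np.uint8),None,fx=9,fy=9,interpolation=cv2.INTER_CUBIC))
E
```

```text
t 6.1 tcp [606.3 -20.3  38. ] F [ 0.3  0.3 -1.8] op 13.9
jaw angle -97.44 tool y [-5.e-04 -2.e-04 -1.e+00]
delta tool xyz [-0.4  8.2 -0.3] twist 0.06
```

View pics/s4c.png

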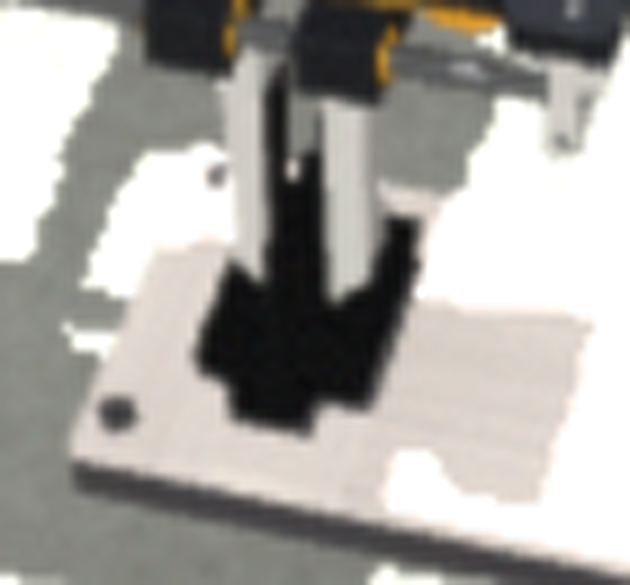

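Aligned over the pocket, as far as the scene view can show. I'll lower slowly and check the force.

Call:
jog_arm(delta_pos=[[-0.3, 2, -0.3], [-0.3, 4, -0.3], [-0.3, 5.5, -0.3], [-0.3, 5.5, -0.3]], twist=[0, 0, 0, 0], gripper=[0.1, 0.1, 0.1, 0.1])

```text
time_s: 6.65
tcp_pos: [0.6066, -0.02, 0.0324]
eef_rot: [-0.046, -0.706, 0.706, 0.046]
contact_force: [0.5, -0.1, -2.1]
opening: 0.014
```

```bash
python3 d.py 606.7 -20 29.8 82.5
```

```text
t 6.65 tcp [606.6 -20.   32.4] F [ 0.5 -0.1 -2.1] op 14.0
jaw angle -97.45 tool y [-5.e-04 -0.e+00 -1.e+00]
delta tool xyz [-0.1  2.6  0. ] twist 0.05
```

Call:
jog_arm(delta_pos=[[0, 1.5, 0], [0, 3, 0], [0, 3, 0]], twist=[0, 0, 0], gripper=[0.1, 0.1, 0.1])

```text
time_s: 7.02
tcp_pos: [0.6069, -0.02, 0.0299]
eef_rot: [-0.046, -0.706, 0.706, 0.046]
contact_force: [-0.2, -0.1, 0.2]
opening: 0.0139
```

Call:
jog_arm(delta_pos=[[0, 0, 0], [0, 0, 0], [0, 0, 0], [0, -15, 0], [0, -50, 0], [0, -90, 0], [0, -120, 0]], twist=[0, 0, 0, 0, 0, 0, 0], gripper=[0.4, 0.4, 0.4, 0.4, 0.4, 0.4, 0.4])

```text
time_s: 7.9
tcp_pos: [0.6076, -0.02, 0.1528]
eef_rot: [-0.047, -0.705, 0.706, 0.045]
contact_force: [-0.5, -0.1, -0.7]
opening: 0.038
```

```bash
python3 - <<'E'
from fit import *
im,d=cams.get_image("scene");cv2.imwrite("pics/s5.png",im)
cv2.imwrite("pics/s5c.png",cv2.resize(np.clip(im[225:290,270:340].astype(int)*2,0,255).astype(np.uint8),None,fx=9,fy=9,interpolation=cv2.INTER_CUBIC))
W=world("scene",d);print(np.round(W[258,302:314,2],4),np.round(W[262,300:310,2],4))
# coupler and stand fits in original pics
St=box(-35,35,-35,35,0,38);Co=box(-28,28,-28,28,38,44);Bo=box(-18,18,-18,18,44,94)
for n,roi in(("top",(375,425,200,250)),("scene",(215,262,180,232))):
    dd=np.load(f"pics/{n}0.npy");W=world(n,dd)
    M=(W[...,2]>.008)&(W[...,2]<.2)
    g=cv2.imread(f"pics/{n}0.png").astype(int)
    print(n,fit(n,[St,Co,Bo],(.43,-.225,-.4),M,roi,0))
E
```

```text
[0.0452 0.0466 0.0477 0.0409 0.0328 0.0273 0.0261 0.0263 0.0255 0.0236
 0.0251 0.0242] [0.0307 0.0312 0.029  0.0291 0.0316 0.0307 0.0243 0.0244 0.0234 0.0231]
top (array([ 458.13545491, -230.21158755,  -21.32027254]), np.float64(39.98039215686274), np.float64(828.0))
scene (array([ 455.79258511, -229.72231057,  -21.96804969]), np.float64(121.59607843137255), np.float64(910.0))
```

View pics/s5c.png

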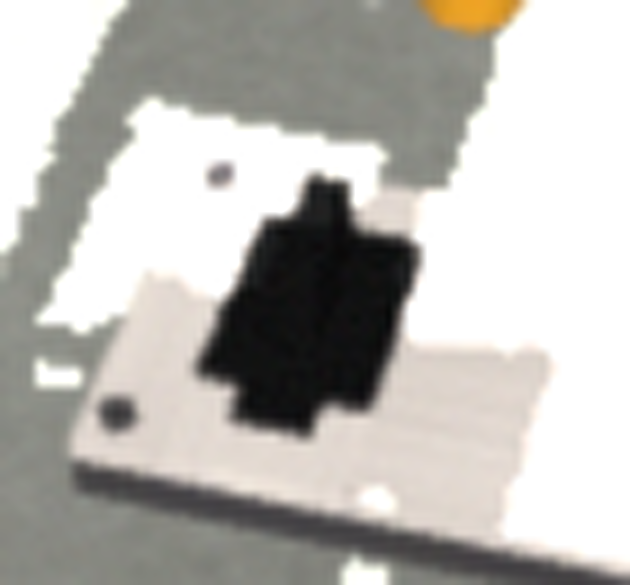

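```bash
python3 - <<'E'
from fit import *
for n,roi in(("top",(375,425,200,250)),("scene",(215,262,175,232))):
    u0,u1,v0,v1=roi
    W=world(n,np.load(f"pics/{n}0.npy"))[v0:v1,u0:u1]
    m=(abs(W[...,2]-.094)<.006);ys,xs=np.nonzero(m)
    X=ray(n,np.c_[xs+u0,ys+v0],.094)[:,:2]*1000
    print(n,len(X),X.mean(0),cv2.minAreaRect(X.astype(np.float32)))
    # bright face
    im=cv2.imread(f"pics/{n}0.png");cv2.imwrite(f"pics/cp_{n}.png",cv2.resize(im[v0:v1,u0:u1],None,fx=8,fy=8,interpolation=cv2.INTER_NEAREST))
E
python3 d.py 457 -230 120 68.5
cd pics; python3 -c "
import cv2,numpy as np
a=cv2.imread('cp_top.png');b=cv2.imread('cp_scene.png');b=cv2.resize(b,(int(b.shape[1]*400/b.shape[0]),400));cv2.imwrite('cp.png',np.hstack([a,b]))"
```

```text
top 226 [ 458.46500615 -228.66453572] ((458.40155029296875, -228.5914764404297), (36.83650207519531, 36.24467086791992), 69.43653869628906)
scene 136 [ 465.96083466 -226.20542226] ((465.99798583984375, -225.92697143554688), (38.36749267578125, 39.13848114013672), 69.50471496582031)
t 7.95 tcp [610.  -20.4 156.8] F [ 2.2 -0.   2. ] op 37.7
jaw angle -97.44 tool y [ 0.0103 -0.0016 -0.9999]
delta tool xyz [124.9  35.6 227.7] twist 14.06
```

View pics/cp.png

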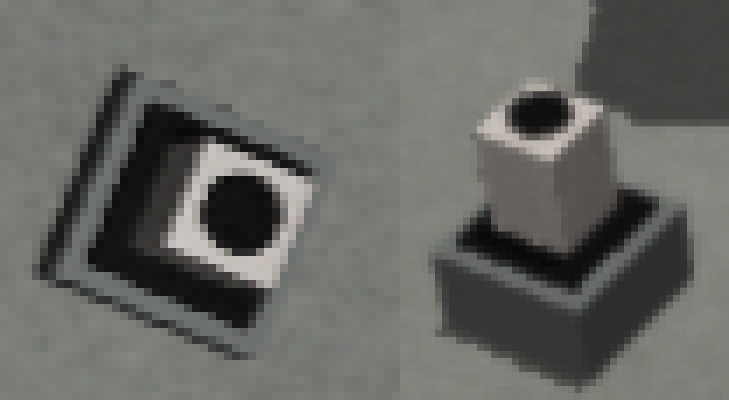

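Call:
jog_arm(delta_pos=[[24, 0, 45], [48, 0, 90], [72, 0, 135], [96, 0, 180], [119.6, 15, 226], [119.6, 28, 226], [119.6, 28, 226], [119.6, 28, 226]], twist=[3, 6, 9, 12, 13.5, 13.5, 13.5, 13.5], gripper=[0.75, 0.75, 0.75, 0.75, 0.75, 0.75, 0.75, 0.75])

```text
time_s: 8.95
tcp_pos: [0.4599, -0.2278, 0.1221]
eef_rot: [0.128, 0.695, -0.695, -0.128]
contact_force: [1.0, 0.7, 1.5]
opening: 0.0705
```

```bash
python3 d.py 459 -228.8 53 69;python3 - <<'E'
from fit import *
im,d=cams.get_image("top");cv2.imwrite("pics/t6.png",im);np.save("pics/t6.npy",d)
a=cv2.resize(np.clip(im[145:190,295:345].astype(int)*2,0,255).astype(np.uint8),(400,360),interpolation=cv2.INTER_NEAREST)
b=cv2.resize(im[160:250,360:450],(360,360),interpolation=cv2.INTER_CUBIC)
cv2.imwrite("pics/t6c.png",np.hstack([a,b]))
g=im.astype(float).mean(2)
print(g[150,305],g[165,318])
print("cas top",fit("top",CAS,(.6065,-.02,-.131),np.clip((190-g)/(190-25),0,1),(300,338,146,190),.014))
im,d=cams.get_image("scene");cv2.imwrite("pics/s6.png",im)
g=im.astype(float).mean(2)
print("cas scene",fit("scene",CAS,(.6085,-.0195,-.131),np.clip((190-g)/(190-10),0,1),(288,322,246,276),.014))
cv2.imwrite("pics/s6c.png",cv2.resize(im[130:250,190:310],(600,600),interpolation=cv2.INTER_CUBIC))
E
```

```text
t 8.95 tcp [ 459.9 -227.8  122.1] F [1.  0.7 1.5] op 70.5
jaw angle -110.86 tool y [ 9.e-04 -1.e-04 -1.e+00]
delta tool xyz [ 0.5 69.1  1.3] twist 0.14
203.66666666666666 16.333333333333332
cas top (array([606.21741105, -20.08363676,  -7.6015979 ]), np.float64(101.40083184789067), np.float64(555.9414141414142))
cas scene (array([603.71770028, -19.11980057,  -7.06641183]), np.float64(66.64771241830066), np.float64(424.1740740740741))
```

View pics/t6c.png

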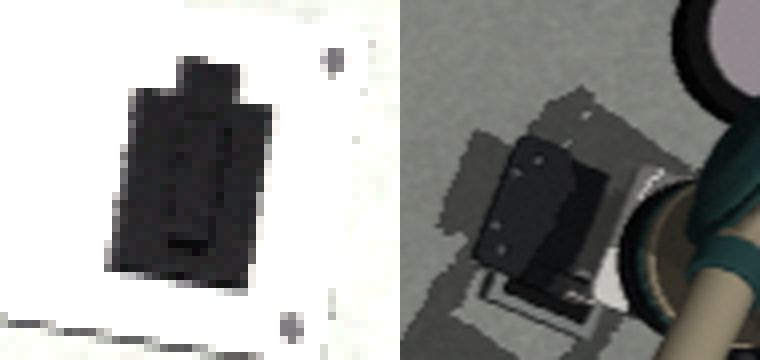

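View pics/s6c.png

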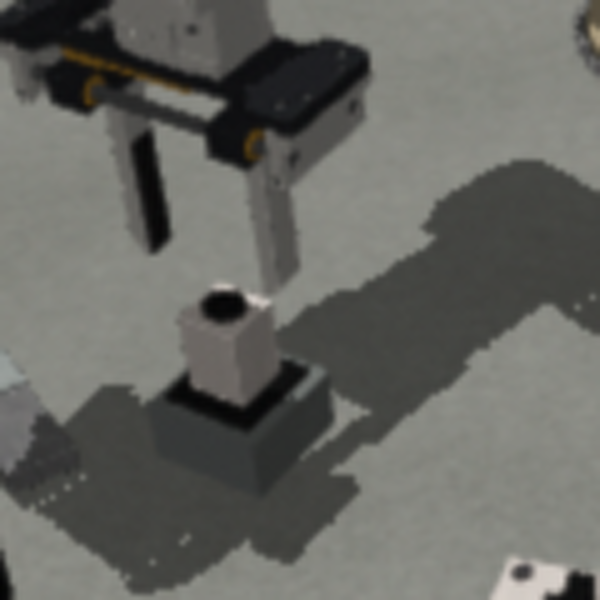

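Call:
jog_arm(delta_pos=[[0.5, 25, 1.3], [0.5, 50, 1.3], [0.5, 65, 1.3], [0.5, 69, 1.3], [0.5, 69, 1.3], [0.5, 69, 1.3]], twist=[0, 0, 0, 0, 0, 0], gripper=[0.75, 0.75, 0.75, 0.75, 0.75, 0.75], grip_force=15)

```text
time_s: 9.8
tcp_pos: [0.4586, -0.23, 0.0535]
eef_rot: [-0.129, -0.695, 0.696, 0.128]
contact_force: [-0.2, -0.1, -0.3]
opening: 0.0712
```

```bash
python3 d.py 459 -228.8 53 69;python3 - <<'E'
from fit import *
im,d=cams.get_image("scene");cv2.imwrite("pics/s7c.png",cv2.resize(im[130:250,190:310],(600,600),interpolation=cv2.INTER_CUBIC))
E
```

```text
t 9.8 tcp [ 458.6 -230.    53.5] F [-0.2 -0.1 -0.3] op 71.2
jaw angle -110.94 tool y [ 0.0014 -0.0011 -1.    ]
delta tool xyz [ 0.1  0.5 -1.2] twist 0.06
```

View pics/s7c.png

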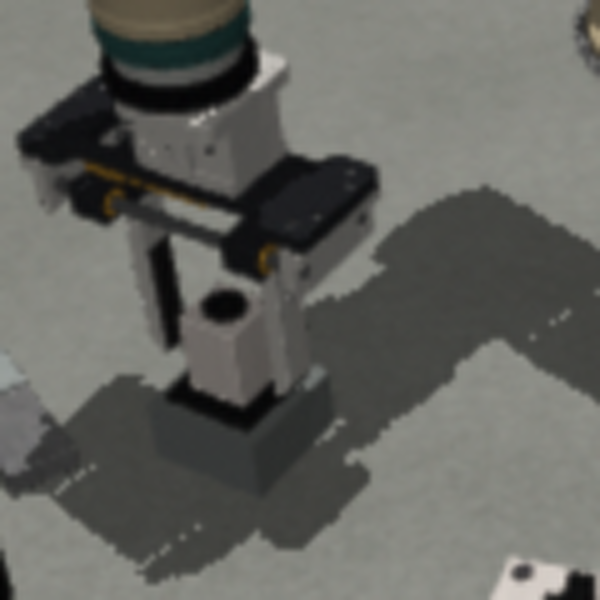

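Call:
jog_arm(delta_pos=[[0, 0.5, -1], [0, 0.5, -1], [0, 0.5, -1], [0, 0.5, -1], [0, 0.5, -1], [0, 0.5, -1]], twist=[0, 0, 0, 0, 0, 0], gripper=[0.25, 0.25, 0.25, 0.25, 0.25, 0.25], grip_force=15)

```text
time_s: 10.6
tcp_pos: [0.4584, -0.2284, 0.0523]
eef_rot: [0.129, 0.695, -0.695, -0.129]
contact_force: [0.1, 1.6, 1.1]
opening: 0.0358
```

```bash
python3 d.py 459 -228.8 78 69
```

```text
t 10.6 tcp [ 458.4 -228.4   52.3] F [0.1 1.6 1.1] op 35.8
jaw angle -110.96 tool y [ 1.e-04  4.e-04 -1.e+00]
delta tool xyz [ -0.7 -25.7   0.2] twist 0.04
```

Call:
jog_arm(delta_pos=[[0, -8, 0], [0, -16, 0], [0, -24, 0], [0, -24, 0], [2, -24, 0], [5, -24, 0], [8, -25, 0], [11, -25, 0], [11, -25, 0]], twist=[0, 0, 0, 0, 0, 0, 0, 0, 0], gripper=[0.25, 0.25, 0.25, 0.25, 0.25, 0.25, 0.25, 0.25, 0.25])

```text
time_s: 11.72
tcp_pos: [0.4488, -0.2252, 0.0779]
eef_rot: [-0.129, -0.695, 0.696, 0.128]
contact_force: [3.2, -1.3, -1.1]
opening: 0.0359
```

```bash
python3 d.py 459 -228.8 78 69;python3 - <<'E'
from fit import *
im,d=cams.get_image("scene");cv2.imwrite("pics/s8c.png",cv2.resize(im[130:250,190:310],(600,600),interpolation=cv2.INTER_CUBIC))
E
```

```text
t 11.725 tcp [ 448.8 -225.2   77.9] F [ 3.2 -1.3 -1.1] op 35.9
jaw angle -110.96 tool y [ 0.0021 -0.0013 -1.    ]
delta tool xyz [-10.8  -0.1  -0.3] twist 0.04
```

View pics/s8c.png

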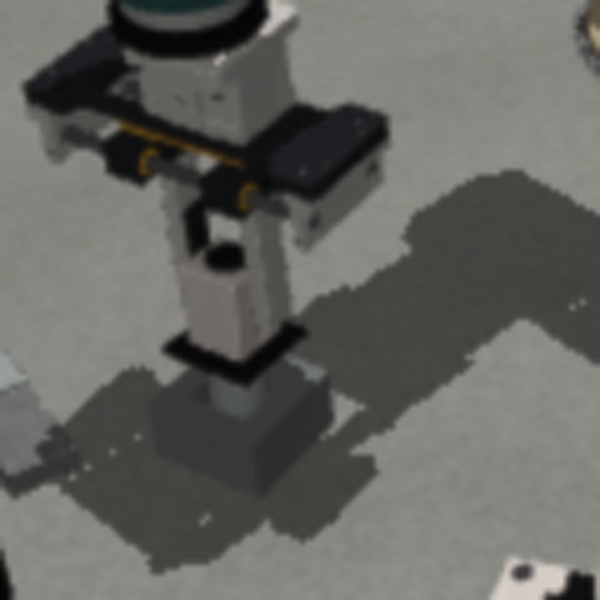

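Call:
jog_arm(delta_pos=[[4, -0.5, 0], [8, -1, 0], [12, -1.5, 0], [16, -2, 0], [19, -2.5, 0], [19, -2.5, 0]], twist=[0, 0, 0, 0, 0, 0], gripper=[0.25, 0.25, 0.25, 0.25, 0.25, 0.25])

```text
time_s: 12.52
tcp_pos: [0.4295, -0.2176, 0.0797]
eef_rot: [0.128, 0.695, -0.695, -0.129]
contact_force: [2.7, -0.9, -2.9]
opening: 0.0359
```

```bash
python3 d.py 459 -228.8 78 69;python3 - <<'E'
from fit import *
im,d=cams.get_image("scene");np.save("pics/s9.npy",d);cv2.imwrite("pics/s9.png",im);cv2.imwrite("pics/s9c.png",cv2.resize(im[130:250,190:310],(600,600),interpolation=cv2.INTER_CUBIC))
E
```

```text
t 12.525 tcp [ 429.5 -217.6   79.7] F [ 2.7 -0.9 -2.9] op 35.9
jaw angle -110.95 tool y [-1.2e-03  5.0e-04 -1.0e+00]
delta tool xyz [-31.5   1.6  -0. ] twist 0.05
```

View pics/s9c.png

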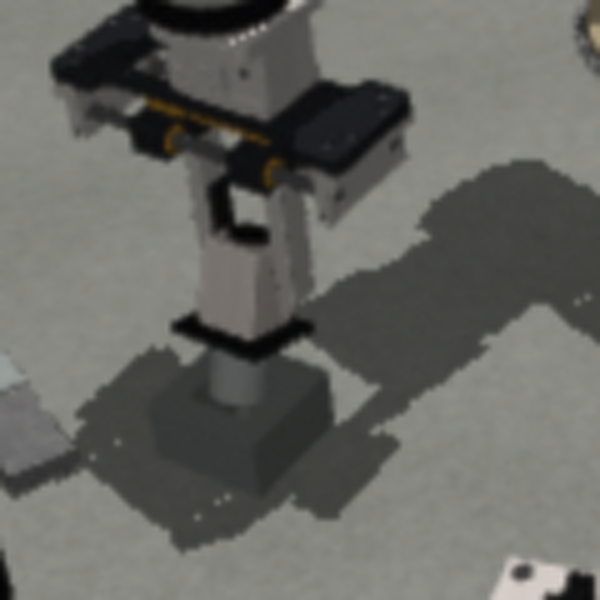

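```bash
cat > tilt.py <<'E'
import sys
from h import *
def tilt(im,d,n,u0,u1,v0,v1,jaw):
    W=world(n,d)[v0:v1,u0:u1].reshape(-1,3);W=W[(W[:,2]>.03)&(W[:,2]<.25)]
    best=None;rng=np.random.default_rng(0)
    for k in range(500):
        a=W[rng.choice(len(W),3,False)];nn=np.cross(a[1]-a[0],a[2]-a[0]);l=np.linalg.norm(nn)
        if l<1e-6: continue
        nn/=l;i=abs((W-a[0])@nn)<.002
        if best is None or i.sum()>best.sum():best=i
    q=W[best];c=q.mean(0);nn=np.linalg.svd(q-c)[2][2];nn*=np.sign(nn[0])
    print("inliers",len(q),len(W),"n",np.round(nn,3),"elev",np.degrees(np.arcsin(nn[2])).round(1),"az",np.degrees(np.arctan2(nn[1],nn[0])).round(1),"c",np.round(c,4))
E
python3 - <<'E'
from tilt import *
im=cv2.imread("pics/s9.png");d=np.load("pics/s9.npy")
tilt(im,d,"scene",232,240,182,195,0)
tilt(im,d,"scene",231,241,180,197,0)
im=cv2.imread("pics/scene0.png");d=np.load("pics/scene0.npy")
tilt(im,d,"scene",228,238,197,208,0)
E
```

```text
inliers 87 104 n [ 0.873 -0.381  0.306] elev 17.8 az -23.6 c [ 0.4571 -0.2248  0.1016]
inliers 138 170 n [ 0.881 -0.37   0.295] elev 17.2 az -22.8 c [ 0.4571 -0.2252  0.1014]
inliers 93 109 n [ 0.923 -0.384  0.018] elev 1.0 az -22.6 c [ 0.4788 -0.2321  0.07  ]
```

Call:
jog_arm(delta_pos=[[3, 0, 0], [6, 0, 0], [9, 0, 0], [9, 0, 0]], twist=[0, 0, 0, 0], gripper=[0.25, 0.25, 0.25, 0.25])

```text
time_s: 13.08
tcp_pos: [0.4214, -0.2145, 0.0798]
eef_rot: [0.128, 0.695, -0.695, -0.129]
contact_force: [2.1, -1.3, -2.9]
opening: 0.0362
```

```bash
python3 d.py 459 -228.8 78 69;python3 - <<'E'
from tilt import *
im,d=cams.get_image("scene");np.save("pics/s10.npy",d);cv2.imwrite("pics/s10.png",im);cv2.imwrite("pics/s10c.png",cv2.resize(im[130:250,190:310],(600,600),interpolation=cv2.INTER_CUBIC))
tilt(im,d,"scene",234,242,180,194,0)
E
```

```text
t 13.075 tcp [ 421.4 -214.5   79.8] F [ 2.1 -1.3 -2.9] op 36.2
jaw angle -110.94 tool y [-7.e-04  2.e-04 -1.e+00]
delta tool xyz [-40.2   1.8  -0.1] twist 0.06
inliers 89 111 n [ 0.848 -0.379  0.37 ] elev 21.7 az -24.1 c [ 0.4512 -0.2212  0.1025]
```

View pics/s10c.png

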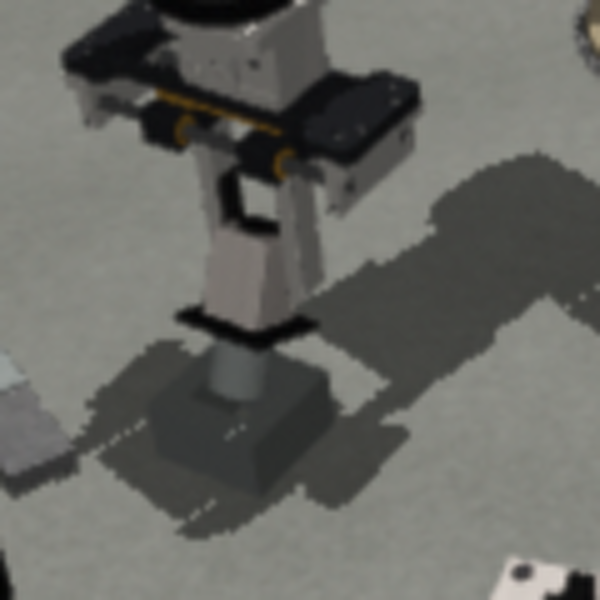

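Call:
jog_arm(delta_pos=[[2, 0, 0], [4.5, 0, 0], [4.5, 0, 0]], twist=[0, 0, 0], gripper=[0.25, 0.25, 0.25])

```text
time_s: 13.5
tcp_pos: [0.4173, -0.213, 0.0798]
eef_rot: [-0.128, -0.695, 0.695, 0.129]
contact_force: [3.3, -1.6, -3.1]
opening: 0.0358
```

Call:
jog_arm(delta_pos=[[0, 0, 0], [0, 0, 0], [0, -20, 0], [0, -50, 0], [0, -80, 0], [0, -80, 0]], twist=[0, 0, 0, 0, 0, 0], gripper=[0.25, 0.25, 0.25, 0.25, 0.25, 0.25], grip_force=50)

```text
time_s: 14.25
tcp_pos: [0.4172, -0.2129, 0.1607]
eef_rot: [-0.128, -0.695, 0.696, 0.128]
contact_force: [0.6, -0.3, -3.5]
opening: 0.0357
```

```bash
python3 d.py 459 -228.8 78 69;python3 - <<'E'
from tilt import *
im,d=cams.get_image("scene");np.save("pics/s11.npy",d);cv2.imwrite("pics/s11.png",im);cv2.imwrite("pics/s11c.png",cv2.resize(im[100:220,190:310],(600,600),interpolation=cv2.INTER_CUBIC))
E
```

```text
t 14.25 tcp [ 417.2 -212.9  160.7] F [ 0.6 -0.3 -3.5] op 35.7
jaw angle -110.93 tool y [ 0.e+00 -6.e-04 -1.e+00]
delta tool xyz [-44.7  82.7  -0.2] twist 0.07
```

View pics/s11c.png

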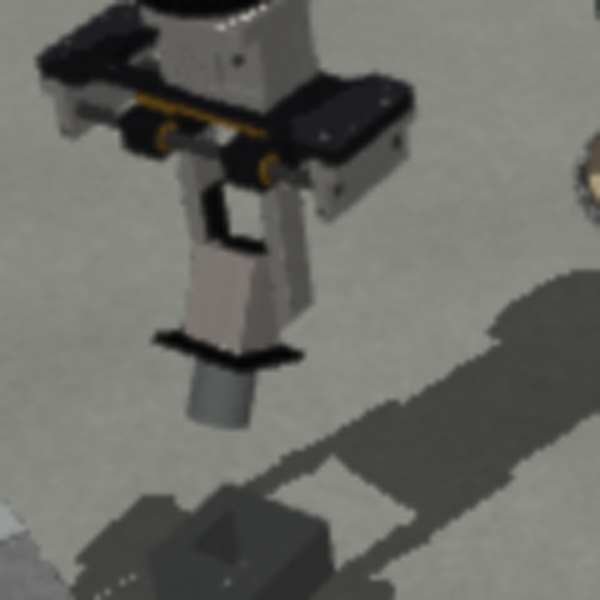

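```bash
python3 - <<'E'
from tilt import *
im=cv2.imread("pics/s11.png");d=np.load("pics/s11.npy")
tilt(im,d,"scene",230,240,152,167,0)
tilt(im,d,"scene",231,239,153,166,0)
E
```

```text
inliers 114 150 n [ 0.827 -0.319  0.462] elev 27.5 az -21.1 c [ 0.4464 -0.2191  0.1886]
inliers 82 104 n [ 0.838 -0.358  0.411] elev 24.3 az -23.1 c [ 0.4465 -0.2186  0.1877]
```

```bash
cat > ovc.py <<'E'
from fit import *
PARTS=[box(-28,28,-28,28,36,42),box(-18,18,-18,18,42,92)]
t=np.linspace(0,2*np.pi,24,endpoint=False)
SN=np.array([[16*np.cos(a),16*np.sin(a),z] for z in(0,36) for a in t])/1e3
def pose(P,az,th,e,s): # az: x' azimuth deg, th deg lean to -x', P grasp pt m; axis offset e (mm, along canister x) s: coupler z of P
    az,th=np.radians(az),np.radians(th)
    xh=np.array([np.cos(az),np.sin(az),0]);yh=np.array([-np.sin(az),np.cos(az),0]);zh=np.array([0,0,1.])
    X=np.cos(th)*xh+np.sin(th)*zh;Z=-np.sin(th)*xh+np.cos(th)*zh
    R=np.c_[X,yh,Z];o=P+X*e/1e3-Z*s/1e3
    return R,o
def draw(n,im,R,o,roi,S,col=(0,255,255)):
    u0,u1,v0,v1=roi;c=cv2.resize(im[v0:v1,u0:u1],None,fx=S,fy=S,interpolation=cv2.INTER_NEAREST)
    f=lambda b:(proj(n,b@R.T+o)-[u0,v0]+.5)*S
    for b in PARTS:
        q=f(b)
        for i in range(8):
            for j in range(i):
                if bin(i^j).count('1')==1: cv2.line(c,tuple(map(int,q[i])),tuple(map(int,q[j])),col,1)
    q=f(SN).astype(np.int32);cv2.polylines(c,[q[:24]],True,col,1);cv2.polylines(c,[q[24:]],True,col,1)
    return c
E
python3 - <<'E'
from ovc import *
im=cv2.imread("pics/s11.png");P=np.array([.4172,-.2129,.1795])
a=draw("scene",im,*pose(P,-20.9,25,0,69.1),(215,255,130,190),9.)
b=draw("scene",im,*pose(P+[.0025,.0007,0],-20.9,25,6,69.1),(215,255,130,190),9.)
cv2.imwrite("pics/ov3.png",np.hstack([a,b]))
E
```

```text
(no output)
```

View pics/ov3.png

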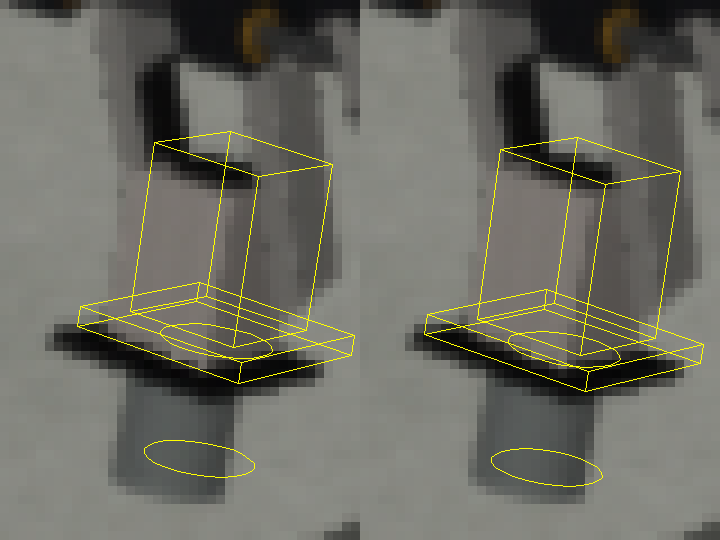

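```bash
python3 - <<'E'
from ovc import *
im=cv2.imread("pics/scene0.png")
a=draw("scene",im,*pose(np.array([.4584,-.2286,.0711]),-20.9,0,0,69.1),(210,265,175,235),7.)
im=cv2.imread("pics/s10.png")
b=draw("scene",im,*pose(np.array([.4214,-.2145,.0986]),-20.9,22,0,69.1),(210,265,150,210),7.)
cv2.imwrite("pics/ov4.png",np.hstack([a,b]))
im=cv2.imread("pics/s11.png")
# tcp and fingers: jaw dir
j=np.array([np.cos(np.radians(69.07)),np.sin(np.radians(69.07)),0])
for z in(.1607,.1795,.22):
    for s in(-.018,.018): print(z,s,np.round((proj("scene",np.array([.4172,-.2129,z])+j*s)[0]-[215,130]+.5)*9))
E
```

```text
0.1607 -0.018 [190. 267.]
0.1607 0.018 [292. 302.]
0.1795 -0.018 [182. 214.]
0.1795 0.018 [284. 248.]
0.22 -0.018 [163.  94.]
0.22 0.018 [268. 128.]
```

View pics/ov4.png

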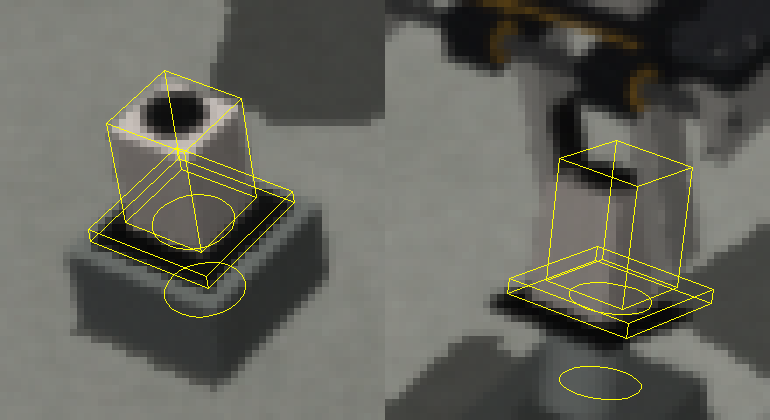

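```bash
cat > lsq.py <<'E'
from ovc import *
from scipy.optimize import least_squares
def feats(R,o,n):
    f=lambda X:proj(n,np.array(X)/1e3@R.T+o)
    # collar corners: left(x+,y-): ; front (x+,y+)?; 
    return f
E
python3 - <<'E'
from ovc import *
P=np.array([.4172,-.2129,.1795]);R,o=pose(P,-20.9,25,0,69.1)
for b in [(28,-28),(28,28),(-28,28),(-28,-28)]:
    print(b,[list(np.round((proj("scene",np.array([b[0],b[1],z])/1e3@R.T+o)[0]-[215,130]+.5)*9)) for z in(36,42)])
im=cv2.imread("pics/s11.png")[130:190,215:255]
im=np.clip(im.astype(int)*1.6,0,255).astype(np.uint8)
c=cv2.resize(im,None,fx=14,fy=14,interpolation=cv2.INTER_CUBIC)[240:840]
cv2.imwrite("pics/z11.png",c)
E
```

```text
(28, -28) [[np.float64(78.0), np.float64(326.0)], [np.float64(81.0), np.float64(306.0)]]
(28, 28) [[np.float64(238.0), np.float64(383.0)], [np.float64(241.0), np.float64(363.0)]]
(-28, 28) [[np.float64(352.0), np.float64(356.0)], [np.float64(355.0), np.float64(336.0)]]
(-28, -28) [[np.float64(196.0), np.float64(302.0)], [np.float64(199.0), np.float64(282.0)]]
```

View pics/z11.png

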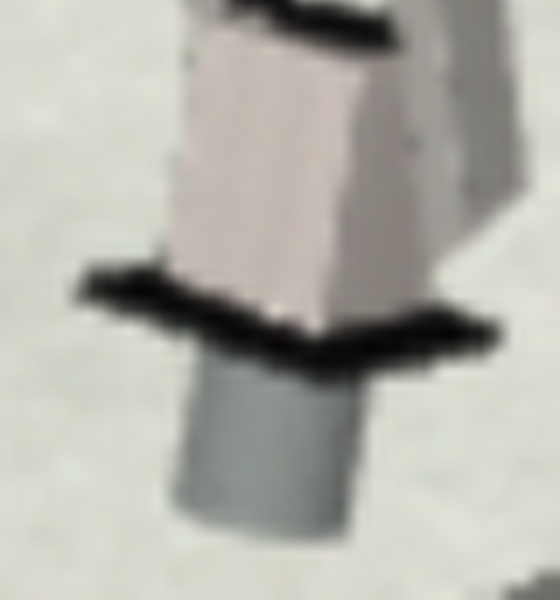

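```bash
cat > lsq.py <<'E'
from ovc import *
from scipy.optimize import least_squares
def solve(P,pts,az,n="scene",extra=None):
    A=np.array([q[0] for q in pts],float)/1e3;B=np.array([q[1] for q in pts],float)
    def res(x):
        R,o=pose(P,az+x[4],x[0],x[1],x[2]);o=o+R[:,1]*x[3]/1e3
        r=(proj(n,A@R.T+o)-B).ravel()
        return np.r_[r,x[3]/2.,x[4]/2.]
    r=least_squares(res,[25,0,69,0,0]);return r
E
python3 - <<'E'
from lsq import *
pts=[((28,-28,39),(78,288)),((-28,28,39),(500,335)),((28,28,36),(320,380)),((18,18,42),(318,327)),((18,-18,42),(165,264)),((18,18,92),(362,60)),((18,-18,92),(200,28))]
pts=[(a,((b[0])/14-.5+215,(b[1]+240)/14-.5+130)) for a,b in pts]
P=np.array([.4172,-.2129,.1795])
r=solve(P,pts,-20.9);print(np.round(r.x,2),np.round(r.fun,2))
r=solve(P+[.002,.0005,0],pts,-20.9);print(np.round(r.x,2))
im=cv2.imread("pics/s11.png");R,o=pose(P,-20.9+r.x[4],*r.x[:3]);o=o+R[:,1]*r.x[3]/1e3
cv2.imwrite("pics/ov5.png",draw("scene",im,R,o,(215,255,130,190),9.))
E
```

```text
[ 2.684e+01  1.120e+01  7.430e+01 -2.700e-01  2.000e-02] [-0.09 -0.49  0.44  0.04  0.35  0.45  0.01  0.35 -0.53  0.81  0.03  0.25
 -0.06 -1.35 -0.14  0.01]
[ 2.682e+01  1.138e+01  7.302e+01 -2.900e-01  1.000e-02]
```

View pics/ov5.png

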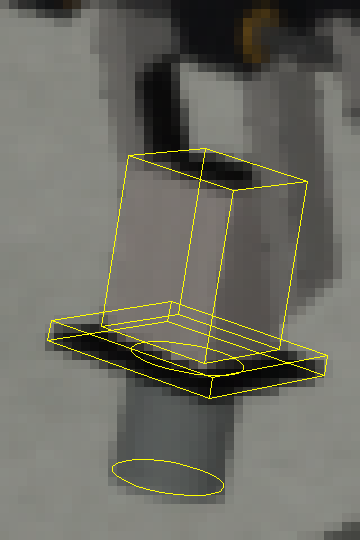

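```bash
python3 - <<'E'
from fit import *
out=[]
for n,roi in(("top",(255,285,140,170)),("scene",(340,370,240,290))):
    u0,u1,v0,v1=roi;im=cv2.imread(f"pics/{n}0.png");S=12
    c=cv2.resize(im[v0:v1,u0:u1],None,fx=S,fy=S,interpolation=cv2.INTER_NEAREST)
    for C,col in(((.6197,.0440),(0,255,255)),((.6222,.0450),(255,0,255))):
        a=np.radians(-7.6);R=np.array([[np.cos(a),-np.sin(a)],[np.sin(a),np.cos(a)]])
        t25=np.radians(25);ax=np.array([-np.sin(t25),0,np.cos(t25)])
        L=[]
        for h in(0,25,42):
            q=np.array([5,65,50])+h*ax;w=np.r_[R@q[:2]/1e3+C,q[2]/1e3];L.append((proj(n,w)[0]-[u0,v0]+.5)*S)
        L=np.array(L).astype(int)
        for i in range(2):cv2.line(c,tuple(map(int,L[i])),tuple(map(int,L[i+1])),col,1)
        for p in L:cv2.circle(c,tuple(map(int,p)),3,col,1)
        # 13 mm circle at face, boss
    if c.shape[0]<600:c=np.vstack([c,np.zeros((600-c.shape[0],c.shape[1],3),np.uint8)])
    out.append(c)
cv2.imwrite("pics/nip.png",np.hstack(out))
E
```

```text
(no output)
```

View pics/nip.png

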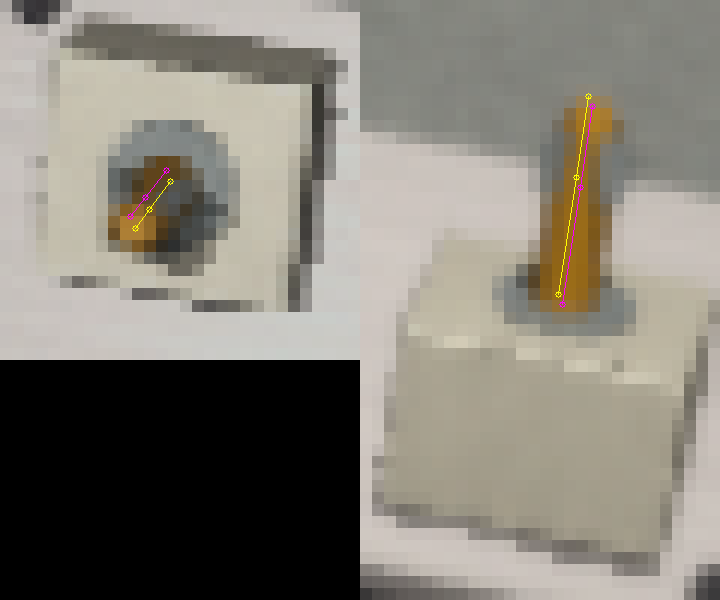

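Call:
jog_arm(delta_pos=[[-2, -10, -25], [-5, -14, -65], [-8, -14, -110], [-11, -14, -155], [-14, -14, -200], [-17, -14, -245], [-20, -14, -290], [-23, -14, -330], [-25.3, -14, -355], [-25.3, -14, -363], [-25.3, -14, -363], [-25.3, -14, -363]], twist=[0, -1.5, -3, -5, -7, -9, -11, -13, -13.4, -13.4, -13.4, -13.4], gripper=[0.25, 0.25, 0.25, 0.25, 0.25, 0.25, 0.25, 0.25, 0.25, 0.25, 0.25, 0.25], grip_force=60)

```text
time_s: 15.8
tcp_pos: [0.5701, 0.1157, 0.1731]
eef_rot: [-0.046, -0.705, 0.706, 0.048]
contact_force: [0.3, -0.0, -2.9]
opening: 0.0355
```

```bash
python3 d.py 570.5 117.1 145.3 82.5; python3 - <<'E'
from ovc import *
im,d=cams.get_image("scene");np.save("pics/s12.npy",d);cv2.imwrite("pics/s12.png",im);cv2.imwrite("pics/s12c.png",cv2.resize(im[160:310,290:440],(600,600),interpolation=cv2.INTER_CUBIC))
im,d=cams.get_image("top");np.save("pics/t12.npy",d);cv2.imwrite("pics/t12.png",im);cv2.imwrite("pics/t12c.png",cv2.resize(im[100:220,220:340],(600,600),interpolation=cv2.INTER_CUBIC))
E
```

```text
t 15.8 tcp [570.1 115.7 173.1] F [ 0.3 -0.  -2.9] op 35.5
jaw angle -97.6 tool y [-1.9e-03 -9.0e-04 -1.0e+00]
delta tool xyz [-0.2 27.8 -1.4] twist -0.1
```

View pics/s12c.png

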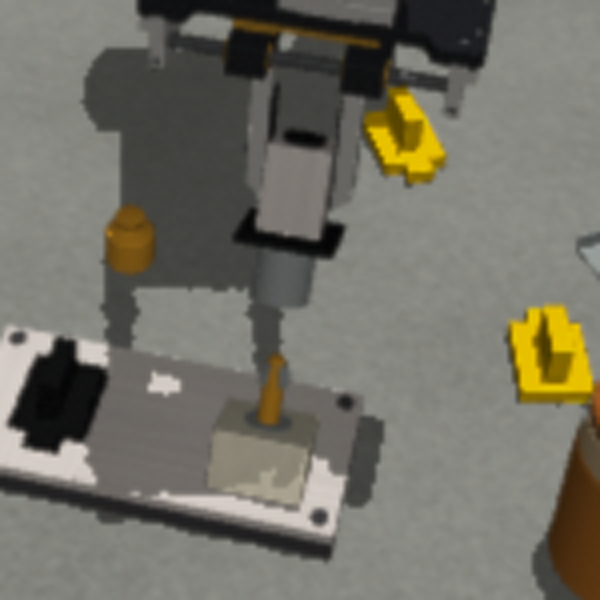

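View pics/t12c.png

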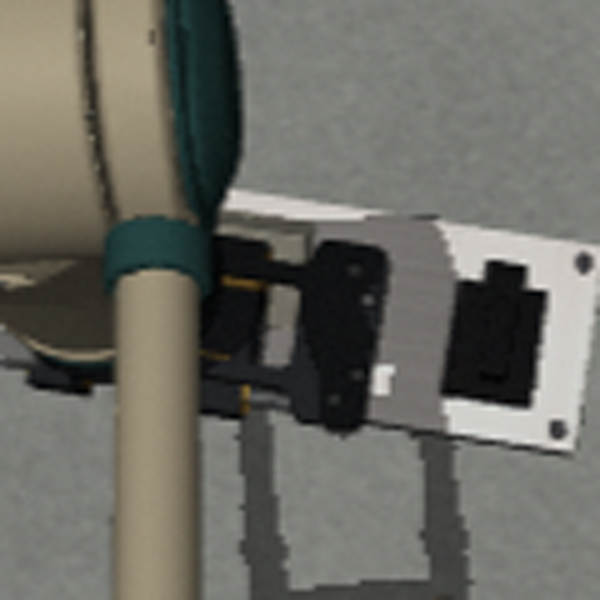

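```bash
python3 - <<'E'
import cv2,numpy as np
im=cv2.imread("pics/s12.png")[188:238,345:381]
im=np.clip(im.astype(int)*1.6,0,255).astype(np.uint8)
cv2.imwrite("pics/z12.png",cv2.resize(im,None,fx=12,fy=12,interpolation=cv2.INTER_CUBIC))
from tilt import *
im=cv2.imread("pics/s12.png");d=np.load("pics/s12.npy")
tilt(im,d,"scene",357,370,196,216,0)
tilt(im,d,"scene",358,369,198,214,0)
E
```

```text
inliers 205 259 n [ 0.89  -0.124  0.44 ] elev 26.1 az -7.9 c [0.5988 0.1115 0.2022]
inliers 146 175 n [ 0.896 -0.141  0.421] elev 24.9 az -8.9 c [0.5984 0.1119 0.203 ]
```

View pics/z12.png

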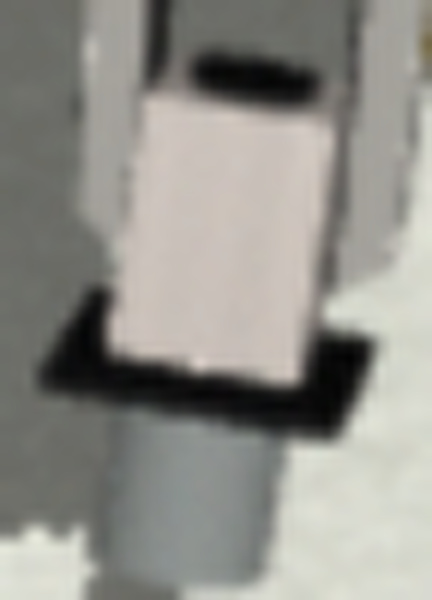

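```bash
python3 - <<'E'
from lsq import *
pts=[((18,-18,92),(145,95)),((18,18,92),(333,122)),((18,-18,42),(105,360)),((18,18,42),(302,388)),((28,-28,36),(40,390)),((28,28,36),(338,440)),((-28,28,42),(377,338)),((-28,-28,42),(95,286))]
pts=[(a,(b[0]/12-.5+345,b[1]/12-.5+188)) for a,b in pts]
P=np.array([.5701,.1157,.1919])
r=solve(P,pts,-7.6);print(np.round(r.x,2),np.round(r.fun,2))
R,o=pose(P,-7.6+r.x[4],*r.x[:3]);o=o+R[:,1]*r.x[3]/1e3
print("mouth",np.round(o*1e3,1),"Z",np.round(R[:,2],3))
P2=P+[.0013,.0006,0]
r2=solve(P2,pts,-7.6);print(np.round(r2.x,2))
im=cv2.imread("pics/s12.png")
cv2.imwrite("pics/ov6.png",draw("scene",im,R,o,(340,385,185,240),11.))
# gap: in-scene nipple
C=np.array([.6222,.0450]);a=np.radians(-7.6);Rd=np.array([[np.cos(a),-np.sin(a)],[np.sin(a),np.cos(a)]])
t=np.radians(25);ax=np.array([-np.sin(t),0,np.cos(t)])
q=np.array([5,65,50])+42*ax;T=np.r_[Rd@q[:2]/1e3+C,q[2]/1e3];A=np.r_[Rd@ax[:2],ax[2]]
print("T",np.round(T*1e3,1),"A",np.round(A,3))
dlt=o-T;Xn=np.r_[Rd@[np.cos(t),0],np.sin(t)];Yn=np.r_[Rd@[0,1],0]
print("mouth rel tip: along axis",dlt@A*1e3,"X",dlt@Xn*1e3,"Y",dlt@Yn*1e3)
E
```

```text
[27.64  1.83 77.74 -0.58  0.18] [-0.09 -0.21  0.53  0.31  0.06 -0.46 -0.3   0.08 -0.06 -0.04  0.28  0.35
  0.14 -0.05 -0.26  0.06 -0.29  0.09]
mouth [607.4 110.3 123.9] Z [-0.46   0.06   0.886]
[27.6   4.62 76.14 -0.9   0.11]
T [618.2 111.1  88.1] A [-0.419  0.056  0.906]
mouth rel tip: along axis 36.92599152110247 X 5.575836847728522 Y -2.2748470634524387
```

View pics/ov6.png

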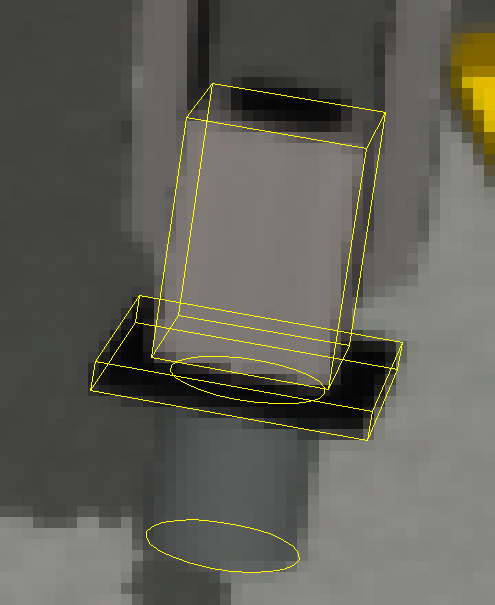

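```bash
python3 - <<'E'
from lsq import *
pts=[((18,-18,92),(145,95)),((18,18,92),(333,122)),((18,-18,42),(105,360)),((18,18,42),(302,388)),((28,-28,36),(40,390)),((28,28,36),(338,440)),((-28,28,42),(377,338)),((-28,-28,42),(95,286))]
pts=[(a,(b[0]/12-.5+345,b[1]/12-.5+188)) for a,b in pts]
A=np.array([q[0] for q in pts],float)/1e3;B=np.array([q[1] for q in pts])
for bias in([0,0,0],[.0013,.0006,0],[.0025,.001,0]):
  P=np.array([.5701,.1157,.1919])+bias
  for e in(8,10,12):
    def res(x,e=e):
        R,o=pose(P,-7.6,x[0],e,x[1]);o=o+R[:,1]*x[2]/1e3
        return (proj("scene",A@R.T+o)-B).ravel()
    r=least_squares(res,[25,70,0]);print(bias,e,np.round(r.x,2),round(r.cost,2))
E
```

```text
[0, 0, 0] 8 [2.752e+01 7.608e+01 1.000e-02] 0.66
[0, 0, 0] 10 [27.5  75.54  0.2 ] 0.72
[0, 0, 0] 12 [27.47 74.99  0.4 ] 0.78
[0.0013, 0.0006, 0] 8 [27.51 75.23 -0.65] 0.69
[0.0013, 0.0006, 0] 10 [27.48 74.69 -0.46] 0.75
[0.0013, 0.0006, 0] 12 [27.46 74.15 -0.26] 0.82
[0.0025, 0.001, 0] 8 [27.5  74.43 -1.11] 0.72
[0.0025, 0.001, 0] 10 [27.47 73.89 -0.91] 0.79
[0.0025, 0.001, 0] 12 [27.44 73.35 -0.71] 0.86
```

Call:
jog_arm(delta_pos=[[0, 10, -1.3], [0, 20, -1.3], [-1.4, 30, -1.3], [-1.4, 33, -1.3], [-1.4, 33, -1.3]], twist=[0, 0, 0, 0, 0], gripper=[0.25, 0.25, 0.25, 0.25, 0.25])

```text
time_s: 16.52
tcp_pos: [0.5725, 0.118, 0.1403]
eef_rot: [-0.046, -0.705, 0.706, 0.047]
contact_force: [-0.8, 0.0, -3.2]
opening: 0.0355
```

```bash
python3 d.py 571.7 116.8 140 82.4; python3 - <<'E'
from ovc import *
im,d=cams.get_image("scene");np.save("pics/s13.npy",d);cv2.imwrite("pics/s13.png",im)
c=np.clip(im[195:285,330:395].astype(int)*1.6,0,255).astype(np.uint8)
cv2.imwrite("pics/s13c.png",cv2.resize(c,None,fx=6.6,fy=6.6,interpolation=cv2.INTER_CUBIC))
E
```

```text
t 16.525 tcp [572.5 118.  140.3] F [-0.8  0.  -3.2] op 35.5
jaw angle -97.54 tool y [-7.e-04 -2.e-04 -1.e+00]
delta tool xyz [0.7 0.3 1.3] twist 0.06
```

View pics/s13c.png

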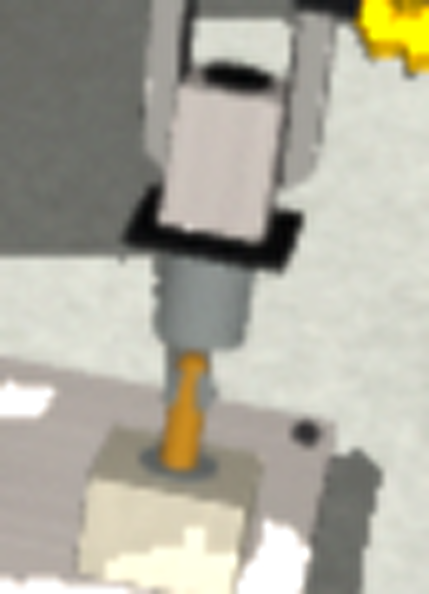

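```bash
python3 - <<'E'
from h import *
d=np.load("pics/s13.npy");W=world("scene",d)
C=np.array([.6222,.0450]);a=np.radians(-7.6);Rd=np.array([[np.cos(a),-np.sin(a)],[np.sin(a),np.cos(a)]])
t=np.radians(25);ax=np.array([-np.sin(t),0,np.cos(t)])
q=np.array([5,65,50]);B=np.r_[Rd@q[:2]/1e3+C,.05];A=np.r_[Rd@ax[:2],ax[2]];X=np.r_[Rd@[np.cos(t),0],np.sin(t)];Y=np.r_[Rd@[0,1],0]
for v in range(232,266,2):
    r=[]
    for u in range(353,369,1):
        p=(W[v,u]-B)*1e3;r.append((round(p@X),round(p@Y),round(p@A)))
    print(v,' '.join("%d,%d,%d"%k for k in r))
E
```

```text
232 30,-15,90 27,-13,89 30,-11,91 29,-9,91 28,-7,91 29,-4,92 28,-2,92 27,0,92 28,2,93 31,5,94 29,6,94 27,9,94 26,11,94 25,13,94 25,15,94 25,17,95
234 -152,-36,17 -155,-34,16 11,-12,79 16,-10,81 18,-7,83 14,-5,82 15,-3,82 18,0,84 29,3,88 31,5,90 28,7,89 29,9,90 31,12,91 32,14,92 31,16,92 33,18,93
236 -151,-35,12 6,-15,72 10,-12,74 14,-9,76 16,-7,77 17,-4,78 20,-2,80 16,0,79 17,2,79 16,4,79 18,7,81 17,9,81 15,11,80 12,13,80 9,15,79 8,17,79
238 -142,-33,10 11,-13,69 14,-11,71 16,-8,72 19,-6,74 19,-3,74 15,-2,73 19,1,75 15,3,74 18,5,75 19,8,76 15,9,75 17,12,76 15,14,76 5,15,73 -150,5,15
240 -132,-31,8 11,-13,64 18,-10,67 16,-8,67 19,-5,69 19,-3,69 18,-1,69 18,2,70 17,4,70 18,6,71 20,8,72 13,10,70 13,12,70 11,14,70 7,16,69 -141,7,12
242 5,-15,57 12,-12,60 12,-10,60 18,-7,63 20,-4,64 16,-3,63 20,0,66 18,2,65 19,4,66 14,6,64 17,9,66 13,11,65 14,13,66 9,15,64 5,17,63 -137,8,8
244 7,-14,53 13,-11,56 17,-8,58 14,-7,57 16,-4,58 18,-2,59 18,1,60 19,3,61 16,5,60 17,7,61 17,9,61 15,11,61 12,13,60 13,16,61 -131,7,5 -130,9,6
246 -116,-27,-2 -114,-24,-1 17,-8,53 17,-6,53 20,-3,55 18,-1,55 15,1,54 18,
[... 739 characters left out ...]
4 8,-5,25 4,-4,24 4,-1,24 5,1,25 2,3,24 9,6,28 3,8,26 -63,4,-2 -63,7,-1 -64,9,-2 -66,11,-2 -68,14,-2 -67,16,-1 -69,18,-2
258 -53,-16,-8 -52,-13,-7 0,-6,17 5,-3,19 7,0,20 4,2,20 4,4,20 4,6,21 -58,3,-6 -60,5,-6 -57,8,-4 -60,10,-5 -60,13,-4 -59,15,-4 -62,17,-4 -60,20,-3
260 -46,-14,-10 -48,-12,-10 3,-5,13 4,-2,14 9,1,16 6,3,15 5,5,16 -46,2,-6 -51,4,-8 -52,7,-8 -52,9,-7 -54,11,-8 -53,14,-7 -54,16,-7 -54,19,-6 -55,21,-6
262 -12,-10,0 -17,-8,-1 6,-4,9 5,-1,9 7,1,11 6,3,11 2,5,9 -23,5,-1 -24,7,-1 -41,8,-8 -50,10,-12 -46,13,-10 -45,15,-8 -50,17,-10 -50,20,-10 -51,22,-10
264 0,-8,1 4,-5,3 0,-4,2 6,-1,5 4,1,4 3,4,4 2,6,5 -7,7,1 -10,9,0 -10,12,0 -14,14,-1 -14,16,0 -15,18,0 -19,20,-1 -18,23,-1 -19,25,-1
```

Call:
jog_arm(delta_pos=[[1.8, 0.8, 0.3], [-0.3, 5.3, 0.3], [-2.4, 9.8, 0.3], [-4.5, 14.4, 0.3], [-6.7, 18.9, 0.3], [-6.7, 18.9, 0.3]], twist=[0, 0, 0, 0, 0, 0], gripper=[0.25, 0.25, 0.25, 0.25, 0.25, 0.25])

```text
time_s: 17.32
tcp_pos: [0.5792, 0.1167, 0.1212]
eef_rot: [-0.046, -0.705, 0.706, 0.047]
contact_force: [-0.1, 0.2, -3.5]
opening: 0.0356
```

```bash
python3 d.py 571.7 116.8 140 82.4; python3 - <<'E'
from ovc import *
im,d=cams.get_image("scene");np.save("pics/s14.npy",d);cv2.imwrite("pics/s14.png",im)
c=np.clip(im[195:285,330:395].astype(int)*1.6,0,255).astype(np.uint8)
cv2.imwrite("pics/s14c.png",cv2.resize(c,None,fx=6.6,fy=6.6,interpolation=cv2.INTER_CUBIC))
E
```

```text
t 17.325 tcp [579.2 116.7 121.2] F [-0.1  0.2 -3.5] op 35.6
jaw angle -97.56 tool y [-1.e-03 -1.e-04 -1.e+00]
delta tool xyz [  7.4 -18.8   0.9] twist 0.04
```

View pics/s14c.png

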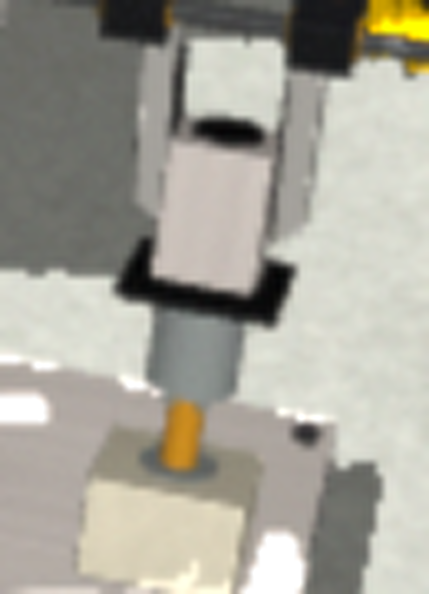

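Call:
jog_arm(delta_pos=[[-1, 2, 1], [-2.1, 4.5, 1], [-3.2, 6.8, 1], [-4.2, 9, 1], [-4.2, 9, 1]], twist=[0, 0, 0, 0, 0], gripper=[0.25, 0.25, 0.25, 0.25, 0.25])

```text
time_s: 18.0
tcp_pos: [0.5826, 0.1154, 0.1126]
eef_rot: [0.046, 0.706, -0.706, -0.047]
contact_force: [-1.9, 1.1, -1.4]
opening: 0.0359
```

```bash
python3 d.py 571.7 116.8 140 82.4; python3 -c "
from h import *
o=robot.get_obs();print(np.round(o['ft_torque'],2))"
```

```text
t 18.0 tcp [582.6 115.4 112.6] F [-1.9  1.1 -1.4] op 35.9
jaw angle -97.55 tool y [-1.5e-03  2.0e-04 -1.0e+00]
delta tool xyz [ 11.  -27.4   0. ] twist 0.05
[0.28 0.75 0.01]
```

Call:
jog_arm(delta_pos=[[-1, 2.2, 0], [-2.1, 4.5, 0], [-3.2, 6.8, 0], [-4.2, 9, 0], [-4.2, 9, 0]], twist=[0, 0, 0, 0, 0], gripper=[0.25, 0.25, 0.25, 0.25, 0.25])

```text
time_s: 18.62
tcp_pos: [0.5881, 0.1143, 0.1034]
eef_rot: [-0.047, -0.705, 0.706, 0.046]
contact_force: [-1.3, -0.2, -4.3]
opening: 0.0358
```

```bash
python3 d.py 571.7 116.8 140 82.4; python3 - <<'E'
from ovc import *
o=robot.get_obs();print(np.round(o['ft_torque'],2))
im,d=cams.get_image("scene");np.save("pics/s15.npy",d);cv2.imwrite("pics/s15.png",im)
c=np.clip(im[195:285,330:395].astype(int)*1.6,0,255).astype(np.uint8)
cv2.imwrite("pics/s15c.png",cv2.resize(c,None,fx=6.6,fy=6.6,interpolation=cv2.INTER_CUBIC))
E
```

```text
t 18.625 tcp [588.1 114.3 103.4] F [-1.3 -0.2 -4.3] op 35.8
jaw angle -97.55 tool y [ 7.e-04 -7.e-04 -1.e+00]
delta tool xyz [ 16.5 -36.6  -0.3] twist 0.05
[0.03 0.26 0.02]
```

View pics/s15c.png

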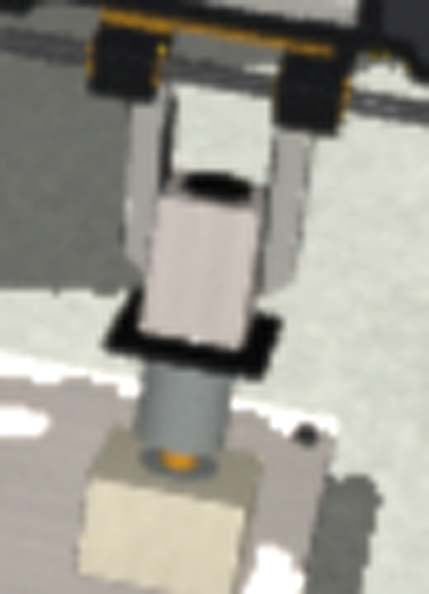

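Call:
jog_arm(delta_pos=[[-0.8, 1.8, 0], [-1.7, 3.6, 0], [-2.1, 4.5, 0], [-2.1, 4.5, 0]], twist=[0, 0, 0, 0], gripper=[0.25, 0.25, 0.25, 0.25])

```text
time_s: 19.18
tcp_pos: [0.5893, 0.1143, 0.1006]
eef_rot: [-0.047, -0.705, 0.706, 0.046]
contact_force: [-5.0, -0.9, 6.2]
opening: 0.0355
```

```bash
python3 d.py 571.7 116.8 140 82.4; python3 -c "
from h import *
o=robot.get_obs();print(np.round(o['ft_torque'],2))"
```

```text
t 19.175 tcp [589.3 114.3 100.6] F [-5.  -0.9  6.2] op 35.5
jaw angle -97.55 tool y [ 4.e-04 -3.e-04 -1.e+00]
delta tool xyz [ 17.8 -39.4  -0.2] twist 0.05
[-0.04  0.89 -0.02]
```

Call:
jog_arm(delta_pos=[[-0.8, 1.8, 0], [-1.7, 3.6, 0], [-2.5, 5.4, 0], [-3, 6.4, 0], [-3, 6.4, 0]], twist=[0, 0, 0, 0, 0], gripper=[0.25, 0.25, 0.25, 0.25, 0.25])

```text
time_s: 19.8
tcp_pos: [0.5916, 0.114, 0.0956]
eef_rot: [-0.046, -0.705, 0.706, 0.047]
contact_force: [-7.8, -0.6, 13.0]
opening: 0.0352
```

```bash
cat > f.py <<'E'
from h import *
o=robot.get_obs();F=o['contact_force']-[-.1,.1,-3.4]
A=np.array([-.419,.056,.906]);X=np.array([.898,-.12,.4226]);Y=np.array([.132,.991,0])
p=o['tcp_pos']*1e3
print("t",o['time_s'],"Fa %.1f Fx %.1f Fy %.1f"%(F@A,F@X,F@Y),"pos along -A from (588.1,114.3,103.4): %.2f X %.2f Y %.2f"%tuple((p-[588.1,114.3,103.4])@np.c_[-A,X,Y]),"T",np.round(o['ft_torque'],2),o['opening'])
E
python3 f.py; python3 - <<'E'
from ovc import *
im,d=cams.get_image("scene");np.save("pics/s16.npy",d);cv2.imwrite("pics/s16.png",im)
c=np.clip(im[195:285,330:395].astype(int)*1.6,0,255).astype(np.uint8)
cv2.imwrite("pics/s16c.png",cv2.resize(c,None,fx=6.6,fy=6.6,interpolation=cv2.INTER_CUBIC))
E
python3 f.py
```

```text
t 19.8 Fa 18.1 Fx 0.1 Fy -1.7 pos along -A from (588.1,114.3,103.4): 8.52 X -0.08 Y 0.17 T [-0.1   1.43 -0.05] 0.035213110796192534
t 19.85 Fa 18.3 Fx -0.3 Fy -1.2 pos along -A from (588.1,114.3,103.4): 8.53 X -0.07 Y 0.16 T [-0.06  1.44 -0.03] 0.03575264848901002
```

View pics/s16c.png

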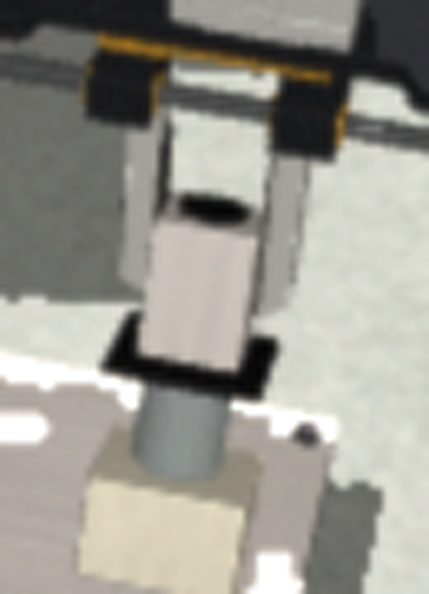

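```bash
python3 - <<'E'
from h import *
C=np.array([.6222,.0450]);a=np.radians(-7.6);Rd=np.array([[np.cos(a),-np.sin(a)],[np.sin(a),np.cos(a)]])
t=np.radians(25);ax=np.array([-np.sin(t),0,np.cos(t)])
q=np.array([5,65,50]);B=np.r_[Rd@q[:2]/1e3+C,.05];A=np.r_[Rd@ax[:2],ax[2]];X=np.r_[Rd@[np.cos(t),0],np.sin(t)];Y=np.r_[Rd@[0,1],0]
for f in("s13","s15","s16"):
    W=(world("scene",np.load(f"pics/{f}.npy"))-B)*1e3
    p=np.stack([W@X,W@Y,W@A],-1)
    m=(abs(p[...,1]-1)<8)&(p[...,0]>13)&(p[...,0]<22)&(p[...,2]>-5)&(p[...,2]<80)
    s=p[m];print(f,len(s),"A range",np.percentile(s[:,2],[0,3,10,90,97,100]).round(1))
    # body face plane: X ~ 18
    b=p[(abs(p[...,1]-1)<12)&(p[...,0]>24)&(p[...,0]<34)&(p[...,2]>20)&(p[...,2]<100)];print("  collar front A",np.percentile(b[:,2],[2,50,98]).round(1))
    g=p[(abs(p[...,1]-1)<12)&(p[...,0]>12)&(p[...,0]<26)];l=g[(g[:,2]>40)]
    for lo in (10,30,50,70,90,110):
        k=g[(g[:,2]>lo)&(g[:,2]<lo+15)&(abs(g[:,1]-1)<6)];print("   A",lo,len(k),k.mean(0).round(1) if len(k) else "")
from tilt import *
im=cv2.imread("pics/s16.png");d=np.load("pics/s16.npy")
tilt(im,d,"scene",353,366,229,247,0);tilt(im,d,"scene",354,365,231,246,0)
E
```

```text
s13 97 A range [-2.3 -1.2  0.1 77.2 79.4 79.9]
  collar front A [88.5 91.9 94.8]
   A 10 0 
   A 30 0 
   A 50 29 [17.8  1.  58.4]
   A 70 30 [17.8  0.9 77.4]
   A 90 29 [19.4  1.3 98.5]
   A 110 37 [ 18.6   0.9 117. ]
s15 183 A range [-2.1 -0.9 13.4 73.2 77.6 79.7]
  collar front A [48.4 51.8 54. ]
   A 10 31 [16.7  1.2 18.2]
   A 30 28 [16.7  1.  37.1]
   A 50 34 [19.   1.2 57.6]
   A 70 34 [17.8  1.3 77.8]
   A 90 34 [16.9  0.9 97.6]
   A 110 0 
s16 207 A range [-1.8 -0.2  5.6 72.9 77.6 79.9]
  collar front A [39.3 43.6 45.7]
   A 10 34 [16.5  1.1 17.3]
   A 30 18 [19.1  0.9 36.3]
   A 50 33 [18.3  1.2 57.6]
   A 70 33 [17.5  1.2 77.7]
   A 90 19 [16.1  0.7 94. ]
   A 110 0 
inliers 186 234 n [ 0.891 -0.118  0.438] elev 26.0 az -7.6 c [0.62   0.1092 0.1251]
inliers 140 165 n [ 0.887 -0.139  0.44 ] elev 26.1 az -8.9 c [0.6204 0.1094 0.1245]
```

Call:
jog_arm(delta_pos=[[0, 0, 0], [0, 0, 0], [0, 0, 0], [0, 0, 0], [0, 0, 0], [0, 0, 0], [0, 0, 0], [0, 0, 0]], twist=[0, 0, 0, 0, 0, 0, 0, 0], gripper=[0.25, 0.25, 0.25, 0.25, 0.25, 0.25, 0.25, 0.25])

```text
time_s: 20.85
tcp_pos: [0.5916, 0.114, 0.0956]
eef_rot: [-0.046, -0.705, 0.706, 0.046]
contact_force: [-8.3, -0.5, 14.0]
opening: 0.0358
```

```bash
python3 f.py; python3 - <<'E'
from fit import *
im,d=cams.get_image("scene");np.save("pics/s17.npy",d);cv2.imwrite("pics/s17.png",im)
cv2.imwrite("pics/s17c.png",cv2.resize(im[150:310,270:470],(750,600),interpolation=cv2.INTER_CUBIC))
a=np.radians(-7.6);Rd=np.array([[np.cos(a),-np.sin(a)],[np.sin(a),np.cos(a)]]);t=np.radians(25)
B=np.r_[Rd@[.005,.065]+[.6222,.0450],.05];M=np.c_[np.r_[Rd@[np.cos(t),0],np.sin(t)],np.r_[Rd@[0,1],0],np.r_[Rd@[-np.sin(t),0],np.cos(t)]]
p=(world("scene",d)-B)*1e3@M
b=p[(abs(p[...,1]-1)<12)&(p[...,0]>24)&(p[...,0]<34)&(p[...,2]>20)&(p[...,2]<100)];print("collar front A",np.percentile(b[:,2],[2,50,98]).round(1))
W=world("scene",d);print("cassette block top z",np.round(np.median(W[258:264,296:300,2]),4),np.round(np.median(W[258:262,308:311,2]),4))
E
```

```text
t 20.85 Fa 19.2 Fx 0.0 Fy -1.6 pos along -A from (588.1,114.3,103.4): 8.54 X -0.07 Y 0.15 T [-0.06  1.42 -0.03] 0.03580208380885744
collar front A [40.  43.6 46. ]
cassette block top z 0.0253 0.0254
```

View pics/s17c.png

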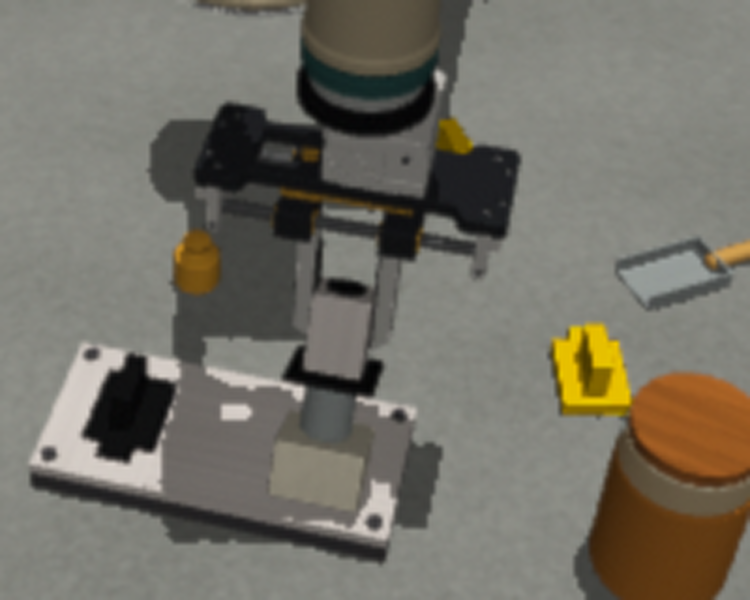

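```bash
python3 -c "
from plant import workorder
print(workorder.close_job())"
```

```text
the job is handed in; nothing more can be done
None
```

The job is handed in at about 21 s of the 54 s. The cassette is seated and released, and the canister is snapped onto the nipple with the arm still gripping and pushing. No verdict was reported.

- **Cassette:** I gripped it by the rib and lowered it into the pocket without touching the sides, then let go. Its block top reads about 25.4 mm high, where 26 is expected. The top camera puts it at (606.2, −20.1) mm with a yaw of −7.6°, against the pocket at (606.5, −19.9) and −7.6°. The scene-camera fit put it 3 mm closer to the robot in x. That fit was poor, and the two cameras disagreed by 2–4 mm on other objects too.
- **Canister:** The jog moves cannot tilt the tool, so I tilted the canister about 25° in a light grip by levering its snout against the stand's hole. It also slid about 10 mm sideways in the pads; I allowed for this and did not regrip.
- **Coupling:** The force rose to about 3 N as the barbs folded and fell away at about 29 mm depth, which fits the snap at 27 mm.
- **Final push:** The last reading is about 19 N along the nipple axis, with less than 2 N sideways, steady over a 1 s hold at 60 N grip. That is above the 16 N at the stop. The depth image gives about 7 mm of nipple travel (±1), so it is at or near the 8 mm stop and past the half-way mark. The canister's measured tilt is 26°, against 25° for the nipple.
- **Other objects:** Nothing else was touched as far as I know. The last close-up covers only the jar, the weight and part of the scoop. I did not recheck the dish and the brush at the end.

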